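Restocking the shadow-cut airway tray with laryngoscope handle and blade

TASK

Make the airway tray complete again. Take the clean laryngoscope handle out of its drying cup, park it on the sloping white rest and let go so that you can take it again from the side, then lay it flat in its cut-out in the tray and press it fully home under both pairs of spring clips; also lay in the blade whose outline matches the other empty cut-out, flat on the floor of the cut-out. Leave the other blade and the things round about where they are.

Things in the scene. Friction and masses are not known exactly. Their poses are not given: they have to be found in the camera images.
- handle: steel laryngoscope handle, dark grooved grip: cylinder 28 mm in diameter and 130 mm long, with a thinner stub (18 mm in diameter, 15 mm long) on its head end; 0.25 kg. Origin: centre of the flat foot face (the end without stub); its z axis runs along the handle from foot to head. It starts standing upright in the cup, head up, its lowest 50 mm inside the cup
- cup: fixed steel drying cup, 59 mm tall, 38 mm outside diameter, 31.6 mm bore, on a 72 mm disc; inner floor at 9 mm. Origin: centre of its underside; z up
- rest: fixed white sloping rest, base 66 (x) by 124 mm (y). A handle lies on it at 45 degrees, rising to the rest's +y, in two V-yokes (36 mm wide, 8 mm thick, middles 34 and 84 mm up from a stop plate for the foot). Between the yokes fingers can straddle the handle: only a 22 mm thick web is there, 26 mm below its axis. Origin: under the rest on the worktop; z up
- rest_foot (a point): where the centre of the handle's foot face is when the handle lies on the rest against the stop: 55 mm towards -y of the rest's origin, 36 mm up; axes as the rest's. The handle's z axis then points along (0, 0.707, 0.707) in these axes
- tray: fixed shadow-cut tray, 182 by 182 mm: black foam, top 28 mm above the worktop; pale floor of the cut-outs at 6 mm. Cut-outs run along its y: on the +x side the handle's, on the -x side the curved blade's (2 mm wider than the blade all round; notches for fingers to 38 mm each side of the heel, 32 mm long). Two spare cells lie fixed in a third pocket. Origin: centre of the underside; z up
- tray_handle (a point): where the centre of the handle's foot face is when the handle is fully home: tray (40, -68, 20) mm; axes as the tray's; the head then points to +y. The cut-out is 31.6 mm wide and 134 mm long, narrowing to 23 mm for the stub; notches for fingers reach 40 mm each side of its axis, 34 mm long, centred 60 mm from the foot
- tray_blade (a point): where the curved blade's origin is when it is fully home: tray (-42, -58, 6) mm, on the floor of the cut-out; axes as the tray's and as the seated blade's
- curved_blade: steel laryngoscope blade lying on its side on the worktop: block-shaped heel 20 mm (x) by 26 mm (y) and 18 mm tall, from which a thin tongue 15 mm tall runs to y = +120 mm, bending in an even curve towards +x (24 mm at its tip), with a low flange on its +x side; 0.09 kg. Origin: centre of the heel's underside; z up. Grip it across the heel's 20 mm
- straight_blade: the same kind of blade with a straight tongue; it fits no cut-out of this tray and stays where it lies. Origin and axes as for the curved blade
- stapler: small stapler, 116 mm long, 37 mm tall, a bystander; origin beneath its middle
- sanitiser: pump bottle, 184 mm tall, a bystander; origin beneath its middle
- med_bottle: small screw-cap bottle, 46 mm in diameter, 85 mm tall, a bystander; origin beneath its middle
- tray_clips (a point): middle between the two pairs of sprung steel clip jaws over the handle's cut-out, level with their lips (28 mm above the worktop); the pairs stand 40 mm either way along y (20 and 100 mm from the foot) and gape 23 mm. A handle merely laid in stops about 15 mm too high; pressing it past the clips takes about 8 to 15 N
- label_printer: fixed label printer between the two working areas, 264 mm (x) by 217 mm (y), 168 mm tall: carry things over it. Origin: on the worktop beneath it. Also fixed: a monitor taller than 0.3 m beyond and to the right of the rest (more than 0.6 m ahead of the base), a ledge 0.30 to 0.34 m high along the back (from 0.72 m ahead), a wall 0.42 m to the left
There are look-alikes about, which are no part of the job. There is more than one size of the handle; the job needs the smaller.

How it is judged:
By the outcome, as a careful person would: the job done as asked, in the order asked, and still so for the second after the job is handed in, with the robot touching nothing.
It also fails if it takes over 72 s, if anything falls off the work surface, if the arm or the gripper's body presses on something with over 40 N, if the wrist force passes 120 N, or if a joint passes its speed limit or range.

ROBOT

A 7-joint arm with a two-finger parallel gripper is mounted at the origin on a cart in front of the work surface, level with it; the furniture and walls round the work are solid. World frame = base frame: x ahead of the robot, y to its left, z up, the work surface at z = 0. Lengths are in mm, angles in rad, forces in N, time in s.
With the tool pointing down it reaches from about 425 to 875 mm from the base axis. Payload 9.9 kg.
Tool frame: the origin (TCP) lies on the centre line of the jaws, within the pads' length; the fingertips stand nose_length ahead of it and the grasp point (between the pads) is the TCP (nose_length is the distance from the TCP to the fingertips, in mm); z points along the fingers, y is the line along which they close (so a half turn about z gives the same grasp; the last joint's range is limited). The gripper opens to 85 mm and grips with 20 to 120 N. Pads are 22 mm wide; open, the fingers measure 114 mm over their backs; the gripper's body (76 mm by 85 mm) begins 54 mm behind the grasp point. The pads swing forward as they close: fully open they stand 13 mm farther back than shut.
Start: joints at [1.039, 0.576, 0.025, 1.437, -0.015, 1.129, -0.057], TCP at [292.269, -608.448, 250.289] pointing down, gripper open.
Joint ranges: [-2.76, 2.76], [-0.34, 2.15], [-1.52, 1.57], [0.19, 2.46], [-1.09, 4.23], [0.17, 1.99], [-2.82, 2.82]. Speed limits (rad/s): [2.22, 2.22, 3.01, 3.01, 3.14, 3.14, 3.14].

INTERFACE

Orientations are given as a unit quaternion [w, x, y, z].
In Python, from bench import * gives the robot as it stands.
- The arm moves only by the shell command python3 -m handwheel 'ROWS'. ROWS is JSON, a list of rows, each an object with "linear": the shift along the tool's x, y, z in m, a list of three; "yaw": the turn about the tool's z in degrees; "claw": the finger opening in m, from 0 to 0.0854. A call has exactly 5 rows; each row is the pose to reach, as a shift and turn from the pose commanded when the call began, along the tool's axes at that moment; what a row does not reach only later rows make up. A row lasts 1/12 s, in which the tool goes at most 41.7 mm and 7.16 degrees, less where a joint would pass 70% of its speed; a pose out of reach is approached as far as the arm can. A call with a gripper value outside its range is refused whole. The fingers move at their own pace and stop on an object; the grip force is fixed at half the most. Time passes only in rows, so rows that repeat a pose let the fingers close, or fill a call up. It gives the time, the measured TCP pose, the force, the opening and the grip force at its end, in the units of the state.
- get_obs(): the state, without advancing time (a new reading comes with each control period).
- grab_frame(name): name is "side" or "top"; returns the picture (400x640x3 uint8, red, green, blue); there is no depth.
- camera_params(name): a dict with "K" (3x3 intrinsics, pixels), "extrinsics" (4x4, takes a point from camera to world coordinates). Camera axes: x right, y down, z forward; pixel columns grow to the right and rows downward; lengths in mm; the calibration is good to about 2 mm. A picture is of the moment at which its call begins. camera_params takes no time and is no camera call.
- hand_in(): hands the job in; it is judged then, once.
The state is a dict: "time": time; "joint_positions": joint angles; "joint_velocities": joint speeds; "effort": joint torques, N m; "tcp_pos": TCP position; "ee_rot": TCP orientation; "force": force on the tool from outside, world axes, zero at the start; "moment": the same for the moment, N m; "finger_gap": opening from 0.0 (shut) to 1.0 (fully open); "finger_force": force on a finger pad.
Only numpy, scipy, OpenCV 4.12 (cv2) and the standard library are available. Lean on these libraries where they do the work, as an engineer would, in place of code of your own. Each camera call takes 0.05 s, during which the arm holds its last target. There are 200 camera calls.

## Working session

There is one attempt and no reset: what is moved stays moved. The work goes in short steps, Python scripts to look and compute and a shell command to move; the robot and the scene stay as the last step left them, time stands still between calls to the robot, and variables do not carry over. Pictures are saved under pics/ and viewed, at most 10 in all, crops included, and the job is handed in when it is done.

```bash
ls; mkdir -p pics
python3 - <<'E'
from bench import *
import cv2
o=get_obs(); print({k:o[k] for k in('time','tcp_pos','ee_rot','force','finger_gap')})
try: print(nose_length)
except Exception as e: print(e)
for n in('side','top'):
    im=grab_frame(n); cv2.imwrite(f'pics/{n}0.png',im[:,:,::-1]); p=camera_params(n); print(n,p)
E
```

```text
pics
{'time': 0.0, 'tcp_pos': array([ 292.06731477, -608.07215804,  249.43676279]), 'ee_rot': array([-8.00157852e-04,  9.75040795e-01,  2.22024220e-01, -2.30654951e-04]), 'force': array([-0.23880317, -0.33740161,  0.66487748]), 'finger_gap': 1.0042597278835825}
19.0
side {'K': array([[424.95078989,   0.        , 318.2867927 ],
       [  0.        , 424.95078989, 202.02345174],
       [  0.        ,   0.        ,   1.        ]]), 'extrinsics': array([[ 9.57775554e-01, -1.54879730e-01,  2.42235953e-01,
         1.64256493e+02],
       [-2.87507688e-01, -5.22675215e-01,  8.02589527e-01,
        -1.16439600e+03],
       [ 2.30587974e-03, -8.38345328e-01, -5.45134657e-01,
         7.91966160e+02],
       [ 0.00000000e+00,  0.00000000e+00,  0.00000000e+00,
         1.00000000e+00]])}
top {'K': array([[438.03941507,   0.        , 318.01624566],
       [  0.        , 438.03941507, 206.42875453],
       [  0.        ,   0.        ,   1.        ]]), 'extrinsics': array([[-2.17454708e-02, -9.80420013e-01,  1.95713392e-01,
         2.34754402e+02],
       [-9.99759116e-01,  2.19069491e-02, -1.33982331e-03,
        -6.66543600e+01],
       [-2.97389373e-03, -1.95695383e-01, -9.80660223e-01,
         1.35656354e+03],
       [ 0.00000000e+00,  0.00000000e+00,  0.00000000e+00,
         1.00000000e+00]])}
```

```bash
python3 -c "
import cv2
for n in('side','top'):
    im=cv2.imread(f'pics/{n}0.png');cv2.imwrite(f'pics/{n}0b.png',cv2.resize(im,(800,500),interpolation=cv2.INTER_CUBIC))"; python3 -c "
import bench;print([n for n in dir(bench) if n[0]!='_'])"
```

```text
['MotionError', 'camera_params', 'get_obs', 'grab_frame', 'hand_in', 'nose_length']
```

View pics/top0b.png

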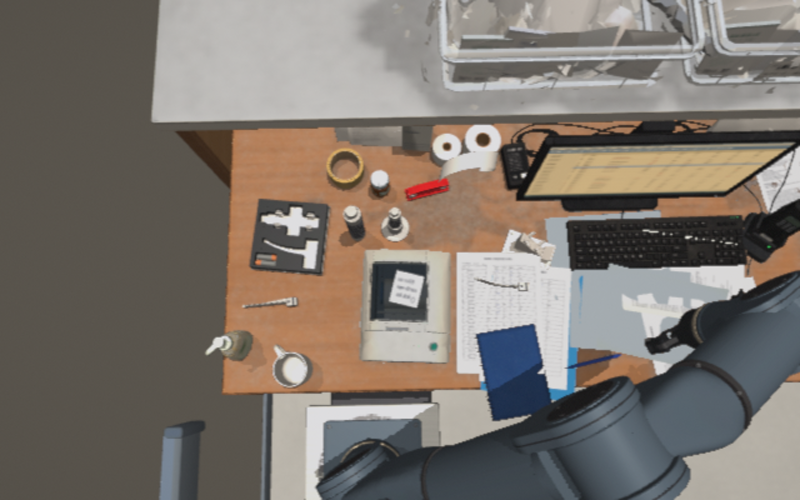

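View pics/side0b.png

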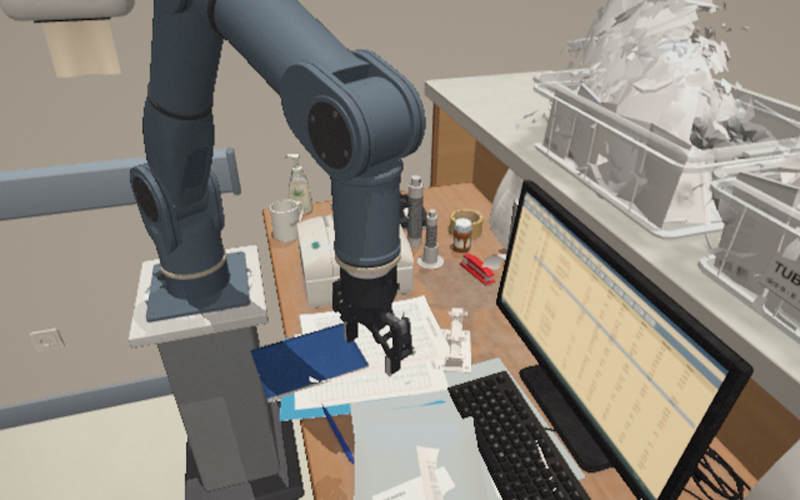

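```bash
cat > h.py <<'E'
from bench import *
import cv2, numpy as np
def proj(n,P):
    c=camera_params(n);E=c['extrinsics'];P=np.atleast_2d(np.array(P,float))
    q=(P-E[:3,3])@E[:3,:3]; uv=q@c['K'].T; return uv[:,:2]/uv[:,2:]
def ray(n,uv):
    c=camera_params(n);E=c['extrinsics'];d=np.linalg.inv(c['K'])@[uv[0],uv[1],1]
    return E[:3,3],E[:3,:3]@d
def onz(n,uv,z):
    o,d=ray(n,uv);return o+d*(z-o[2])/d[2]
def tri(ut,us):
    (a,d),(b,e)=ray('top',ut),ray('side',us)
    s=np.linalg.lstsq(np.c_[d,-e],b-a,rcond=None)[0];p,q=a+d*s[0],b+e*s[1]
    return (p+q)/2,np.linalg.norm(p-q)
def crop(im,x0,y0,w,h,k): return cv2.resize(im[y0:y0+h,x0:x0+w],(w*k,h*k),interpolation=cv2.INTER_CUBIC)
E
python3 - <<'E'
from h import *
t=cv2.imread('pics/top0.png');s=cv2.imread('pics/side0.png')
A=crop(t,190,150,100,75,4);B=crop(t,270,145,80,60,5);C=crop(t,365,175,100,75,4);D=crop(s,310,130,80,60,5)
D2=crop(s,335,235,60,75,4)
cv2.imwrite('pics/m1.png',np.vstack([np.hstack([A,B]),np.hstack([C,D])]))
E
```

```text
(no output)
```

View pics/m1.png

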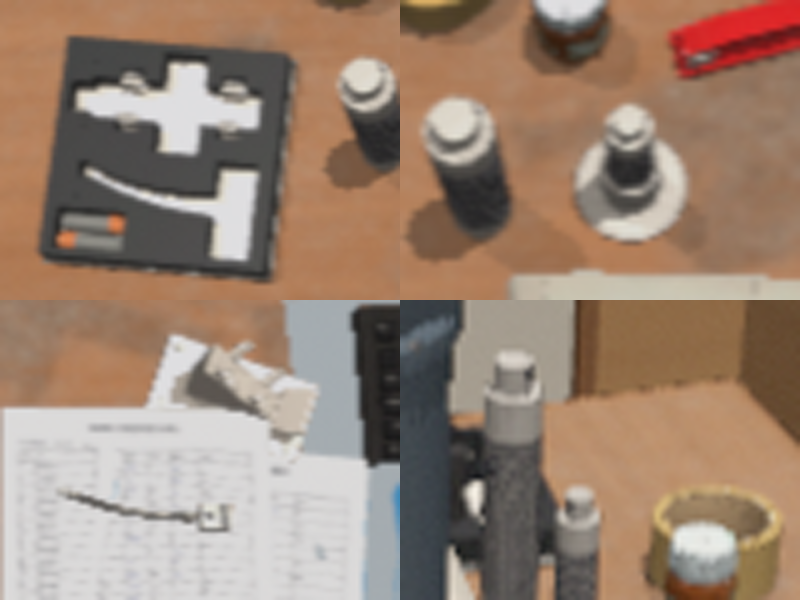

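Run:
```python
from h import *
t=cv2.imread('pics/top0.png');s=cv2.imread('pics/side0.png')
A=crop(t,400,180,50,37,8);B=crop(s,340,238,50,74,8);C=crop(t,395,212,50,37,8)
cv2.imwrite('pics/m2.png',np.hstack([np.vstack([A,C]),B]))
# tray: foam mask, pale floor contours
R=t[150:225,190:270].astype(int);g=R.max(2)
for nm,m in(('foam',g<85),('pale',(R.min(2)>150))):
    m=m.astype(np.uint8);cs,_=cv2.findContours(m,cv2.RETR_EXTERNAL,cv2.CHAIN_APPROX_NONE)
    for c in cs:
        if cv2.contourArea(c)>40: print(nm,cv2.contourArea(c),cv2.boundingRect(c),cv2.approxPolyDP(c,1.5,True)[:,0].tolist())
for n,u in dict(TL=(207.5,159.5),TR=(263,163.7),BR=(257.5,219),BL=(200.5,214)).items(): print(n,onz('top',u,28).round())
```

```text
foam 3019.5 (10, 10, 63, 60) [[18, 10], [11, 64], [66, 69], [72, 15]]
pale 224.5 (22, 43, 42, 22) [[22, 43], [34, 49], [52, 53], [54, 55], [53, 63], [61, 64], [63, 43], [55, 43], [53, 50], [38, 49]]
pale 406.5 (19, 16, 46, 23) [[64, 30], [64, 25], [52, 24], [50, 16], [43, 16], [40, 23], [31, 20], [34, 20], [35, 24], [30, 22], [19, 24], [23, 28], [38, 29], [40, 37], [48, 38], [50, 30], [57, 32]]
TL [659. 278.  28.]
TR [641. 102.  28.]
BR [465. 119.  28.]
BL [484. 294.  28.]
```

View pics/m2.png

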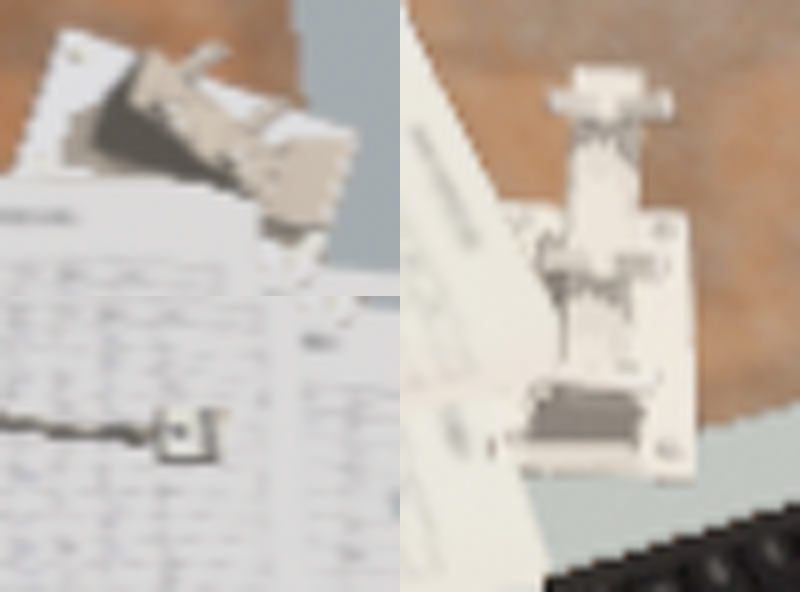

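Run:
```python
from h import *
t=cv2.imread('pics/top0.png')
k=8
def up(x0,y0,w,h): return crop(t,x0,y0,w,h,k).astype(int)
def px(p,x0,y0): return (np.array(p,float)+.5)/k-.5+[x0,y0]
# tray
R=up(190,150,85,78);m=((R.max(2)<95)*255).astype(np.uint8)
cs,_=cv2.findContours(m,cv2.RETR_EXTERNAL,cv2.CHAIN_APPROX_NONE);c=max(cs,key=cv2.contourArea)
q=[px(p,190,150) for p in cv2.boxPoints(cv2.minAreaRect(c))]
W=np.array([onz('top',p,28)[:2] for p in q]);print('tray',W.round(1).tolist(),W.mean(0),[np.linalg.norm(W[i]-W[i-1]).round(1) for i in range(4)])
w=np.array([onz('top',px(p,190,150),28)[:2] for p in c[:,0]]).astype(np.float32);r=cv2.minAreaRect(w);print(r)
# rest
f=lambda X,Y:(400+X/8-.44,180+Y/8-.44); g=lambda X,Y:(340+(X-400)/8-.44,238+Y/8-.44)
for n,a,b in(('c++',(65,30),(688,210)),('c+-',(355,130),(695,475)),('yokeU+',(224,45),(670,102)),('yokeU-',(143,52),(550,102))):
    p,e=tri(f(*a),g(*b));print(n,p.round(1),e.round(1))
# handle
print('stub',tri((315.5,168.9),(345.4,167.9)),onz('top',(315.5,168.9),154))
print('disc',onz('top',(316.2,182),3))
print('heel',onz('top',(395+188/8-.44,212+139/8-.44),18),'tip',onz('top',(380.2,222.9),15))
print('fingers',proj('top',[get_obs()['tcp_pos']]),proj('side',[get_obs()['tcp_pos']]))
```

```text
tray [[481.5, 298.0], [666.6, 284.2], [642.0, 101.3], [458.2, 119.9]] [562.06358728 200.85683242] [np.float64(179.7), np.float64(185.5), np.float64(184.5), np.float64(184.7)]
((561.585693359375, 199.59140014648438), (179.88311767578125, 182.04238891601562), 83.7972412109375)
c++ [ 573.6 -354.8    7.2] 2.2
c+- [ 529.8 -467.4    2.8] 0.9
yokeU+ [ 544.  -394.7   94. ] 0.7
yokeU- [ 530.8 -364.6   78.6] 29.0
stub (array([584.21153233, -63.65481439, 155.46885118]), np.float64(1.4754102098395567)) [583.88563466 -63.50251188 154.        ]
disc [584.37657306 -64.4437214    3.        ]
heel [ 424.28425984 -375.23744978   18.        ] tip [ 446.16062332 -259.98289752   15.        ]
fingers [[534.87302919 265.71229224]] [[296.99952096 281.27639273]]
```

```bash
cat >> h.py <<'E'
def psi(o=None):
    w,x,y,z=(o or get_obs())['ee_rot'];return np.degrees(2*np.arctan2(y,x))
def go(x,y,z,p,x0=None):
    "tool-axis shift (m) and yaw from measured pose, or from pose x0=(x,y,z,psi)"
    o=get_obs();P=np.array(o['tcp_pos']) if x0 is None else np.array(x0[:3]);a=psi(o) if x0 is None else x0[3]
    d=np.array([x,y,z])-P;r=np.radians(a);c,s=np.cos(r),np.sin(r)
    print('now t%.2f'%o['time'],P.round(1),'psi %.1f'%a,'F',np.round(o['force'],1),'gap %.3f'%o['finger_gap'],'ff',np.round(o['finger_force'],1))
    print('lin',(np.array([c*d[0]+s*d[1],s*d[0]-c*d[1],-d[2]])/1000).round(4),'yaw %.1f'%((a-p+180)%360-180))
E
python3 -c "
from h import *
go(584.3,-64,260,69)"
```

```text
now t0.10 [ 292.1 -608.1  249.5] psi 25.7 F [ 0.6 -0.1  0.7] gap 0.997 ff 0.0
lin [ 0.499  -0.3639 -0.0105] yaw -43.3
```

```bash
python3 -m handwheel '[{"linear":[0.030,-0.021,0],"yaw":-7,"claw":0.0854},{"linear":[0.062,-0.044,0],"yaw":-14,"claw":0.0854},{"linear":[0.095,-0.068,0],"yaw":-21,"claw":0.0854},{"linear":[0.128,-0.092,0],"yaw":-28,"claw":0.0854},{"linear":[0.160,-0.116,0],"yaw":-35,"claw":0.0854}]'; python3 -c "
from h import *
go(584.3,-64,260,69)"
```

```text
time: 0.52
tcp_pos: [386.8, -432.6, 250.0]
ee_rot: [-0.0, 0.862, 0.508, -0.0]
force: [1.0, -0.2, 0.0]
finger_gap: 1.001
finger_force: 0.0
now t0.52 [ 386.8 -432.6  250. ] psi 61.0 F [ 1.  -0.2  0. ] gap 1.001 ff 0.0
lin [ 0.4182 -0.0059 -0.01  ] yaw -8.0
```

```bash
python3 -m handwheel '[{"linear":[0.040,0,0],"yaw":-2,"claw":0.0854},{"linear":[0.080,0,0],"yaw":-4,"claw":0.0854},{"linear":[0.120,0,0],"yaw":-6,"claw":0.0854},{"linear":[0.160,0,0],"yaw":-8,"claw":0.0854},{"linear":[0.200,-0.003,0],"yaw":-8,"claw":0.0854}]'; python3 -c "
from h import *
go(584.3,-64,230,69)"
```

```text
time: 0.93
tcp_pos: [482.3, -257.1, 250.2]
ee_rot: [-0.0, 0.825, 0.565, -0.0]
force: [0.9, 0.5, -0.3]
finger_gap: 1.001
finger_force: 0.0
now t0.93 [ 482.3 -257.1  250.2] psi 68.8 F [ 0.9  0.5 -0.3] gap 1.001 ff 0.0
lin [0.217  0.0251 0.0202] yaw -0.2
```

```bash
python3 -m handwheel '[{"linear":[0.040,0.005,0],"yaw":0,"claw":0.0854},{"linear":[0.080,0.010,0.005],"yaw":0,"claw":0.0854},{"linear":[0.120,0.015,0.01],"yaw":0,"claw":0.0854},{"linear":[0.160,0.020,0.015],"yaw":0,"claw":0.0854},{"linear":[0.195,0.024,0.02],"yaw":0,"claw":0.0854}]'; python3 -m handwheel '[{"linear":[0.015,0.001,0],"yaw":0,"claw":0.0854},{"linear":[0.022,0.001,0],"yaw":0,"claw":0.0854},{"linear":[0.022,0.001,0],"yaw":0,"claw":0.0854},{"linear":[0.022,0.001,0],"yaw":0,"claw":0.0854},{"linear":[0.022,0.001,0],"yaw":0,"claw":0.0854}]'
python3 - <<'E'
from h import *
go(584.3,-64,124,69)
t=grab_frame('top')[:,:,::-1];s=grab_frame('side')[:,:,::-1]
cv2.imwrite('pics/m3.png',np.hstack([crop(t,270,130,100,100,4),crop(s,300,130,100,100,4)]))
E
```

```text
time: 1.35
tcp_pos: [575.8, -83.1, 229.9]
ee_rot: [-0.0, 0.826, 0.564, 0.0]
force: [0.2, 0.2, 0.1]
finger_gap: 1.002
finger_force: 0.0
time: 1.77
tcp_pos: [583.2, -68.3, 230.4]
ee_rot: [0.0, 0.827, 0.563, -0.001]
force: [0.5, -0.1, -0.1]
finger_gap: 1.0
finger_force: 0.0
now t1.77 [583.2 -68.3 230.4] psi 68.5 F [ 0.5 -0.1 -0.1] gap 1.000 ff 0.0
lin [ 0.0044 -0.0006  0.1064] yaw -0.5
```

View pics/m3.png

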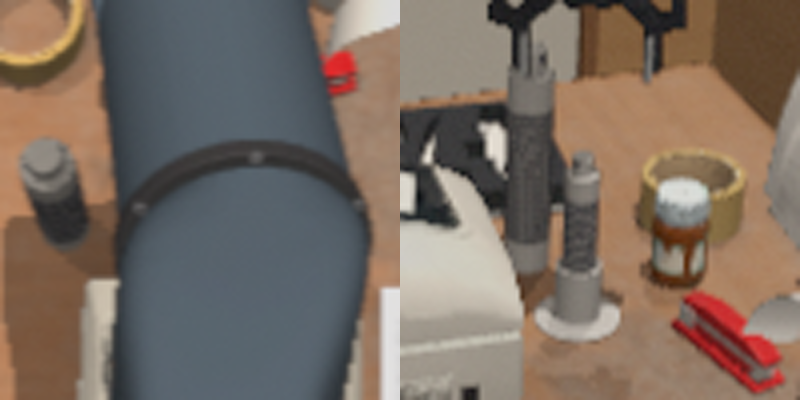

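```bash
python3 -m handwheel '[{"linear":[0.0045,-0.0005,0.02],"yaw":-0.5,"claw":0.0854},{"linear":[0.0045,-0.0005,0.045],"yaw":-0.5,"claw":0.0854},{"linear":[0.0045,-0.0005,0.07],"yaw":-0.5,"claw":0.0854},{"linear":[0.0045,-0.0005,0.095],"yaw":-0.5,"claw":0.0854},{"linear":[0.0045,-0.0005,0.106],"yaw":-0.5,"claw":0.0854}]';python3 -m handwheel '[{"linear":[0,0,0],"yaw":0,"claw":0.04},{"linear":[0,0,0],"yaw":0,"claw":0.03},{"linear":[0,0,0],"yaw":0,"claw":0.02},{"linear":[0,0,0],"yaw":0,"claw":0.02},{"linear":[0,0,0],"yaw":0,"claw":0.02}]';python3 -m handwheel '[{"linear":[0,0,0],"yaw":0,"claw":0.02},{"linear":[0,0,0],"yaw":0,"claw":0.02},{"linear":[0,0,0],"yaw":0,"claw":0.02},{"linear":[0,0,0],"yaw":0,"claw":0.02},{"linear":[0,0,0],"yaw":0,"claw":0.02}]'
```

```text
time: 2.28
tcp_pos: [583.4, -62.8, 121.7]
ee_rot: [-0.001, 0.824, 0.567, -0.002]
force: [-1.2, -0.0, 0.8]
finger_gap: 1.002
finger_force: 0.0
time: 2.7
tcp_pos: [586.0, -61.5, 125.8]
ee_rot: [0.001, 0.823, 0.567, 0.001]
force: [0.5, -0.9, 9.6]
finger_gap: 0.31
finger_force: 58.5
time: 3.12
tcp_pos: [586.1, -61.5, 125.9]
ee_rot: [0.001, 0.823, 0.568, 0.001]
force: [-1.1, 0.1, 5.3]
finger_gap: 0.311
finger_force: 58.6
```

```bash
python3 -m handwheel '[{"linear":[0,0,-0.01],"yaw":0,"claw":0.02},{"linear":[0,0,-0.03],"yaw":0,"claw":0.02},{"linear":[0,0,-0.06],"yaw":0,"claw":0.02},{"linear":[0,0,-0.095],"yaw":0,"claw":0.02},{"linear":[0,0,-0.13],"yaw":0,"claw":0.02}]'
python3 - <<'E'
from h import *
a=np.radians(-21);X=np.array([np.cos(a),np.sin(a)]);Y=np.array([-X[1],X[0]]);O=np.array([520.9,-399.3])
print('F0',O-46*Y,'parked s115',O+(-55+115*.707)*Y)
s=grab_frame('side')[:,:,::-1];cv2.imwrite('pics/s4.png',s)
go(*(O-46*Y),255,69)
E
```

```text
time: 3.53
tcp_pos: [584.3, -61.3, 256.3]
ee_rot: [-0.0, 0.823, 0.568, -0.0]
force: [1.0, 0.9, -3.4]
finger_gap: 0.31
finger_force: 60.0
F0 [ 504.41507432 -442.24469962] parked s115 [ 530.32686891 -374.74216688]
now t3.58 [587.4 -61.2 263.8] psi 69.2 F [3.3 0.4 4. ] gap 0.314 ff 60.3
lin [-0.3856  0.0581  0.0088] yaw 0.2
```

```bash
python3 -m handwheel '[{"linear":[0,0,-0.015],"yaw":0,"claw":0.02},{"linear":[-0.01,0.002,-0.03],"yaw":0,"claw":0.02},{"linear":[-0.03,0.004,-0.04],"yaw":0,"claw":0.02},{"linear":[-0.055,0.008,-0.045],"yaw":0,"claw":0.02},{"linear":[-0.085,0.012,-0.045],"yaw":0,"claw":0.02}]';python3 -m handwheel '[{"linear":[-0.033,0.005,0],"yaw":0,"claw":0.02},{"linear":[-0.066,0.010,0],"yaw":0,"claw":0.02},{"linear":[-0.099,0.015,0],"yaw":0,"claw":0.02},{"linear":[-0.132,0.020,0],"yaw":0,"claw":0.02},{"linear":[-0.165,0.025,0],"yaw":0,"claw":0.02}]';python3 -m handwheel '[{"linear":[-0.033,0.005,0],"yaw":0,"claw":0.02},{"linear":[-0.066,0.010,0],"yaw":0,"claw":0.02},{"linear":[-0.096,0.014,0],"yaw":0,"claw":0.02},{"linear":[-0.116,0.018,0],"yaw":0,"claw":0.02},{"linear":[-0.126,0.020,0],"yaw":0,"claw":0.02}]';python3 -m handwheel '[{"linear":[-0.005,0,0],"yaw":0,"claw":0.02},{"linear":[-0.008,0,0.02],"yaw":0,"claw":0.02},{"linear":[-0.008,0,0.04],"yaw":0,"claw":0.02},{"linear":[-0.008,0,0.05],"yaw":0,"claw":0.02},{"linear":[-0.008,0,0.05],"yaw":0,"claw":0.02}]'
python3 - <<'E'
from h import *
go(504.4,-442.2,200,69)
t=grab_frame('top')[:,:,::-1];s=grab_frame('side')[:,:,::-1];cv2.imwrite('pics/s5.png',s)
cv2.imwrite('pics/m5.png',np.hstack([crop(t,380,160,80,100,5),crop(s,320,190,80,120,5)[:500]]))
E
```

```text
time: 4.0
tcp_pos: [566.5, -144.3, 301.5]
ee_rot: [0.001, 0.822, 0.569, 0.001]
force: [0.9, -0.7, -3.1]
finger_gap: 0.307
finger_force: 59.9
time: 4.42
tcp_pos: [529.8, -309.5, 300.0]
ee_rot: [0.0, 0.823, 0.568, 0.0]
force: [0.8, -0.2, -3.1]
finger_gap: 0.311
finger_force: 59.9
time: 4.83
tcp_pos: [502.4, -436.6, 299.4]
ee_rot: [0.0, 0.825, 0.566, -0.001]
force: [-0.1, 0.4, -2.5]
finger_gap: 0.314
finger_force: 59.9
time: 5.25
tcp_pos: [501.4, -438.2, 247.0]
ee_rot: [-0.002, 0.823, 0.568, -0.0]
force: [0.2, 0.7, -3.9]
finger_gap: 0.312
finger_force: 60.0
now t5.25 [ 501.4 -438.2  247. ] psi 69.3 F [ 0.2  0.7 -3.9] gap 0.312 ff 60.0
lin [-0.0027  0.0042  0.047 ] yaw 0.3
```

View pics/m5.png

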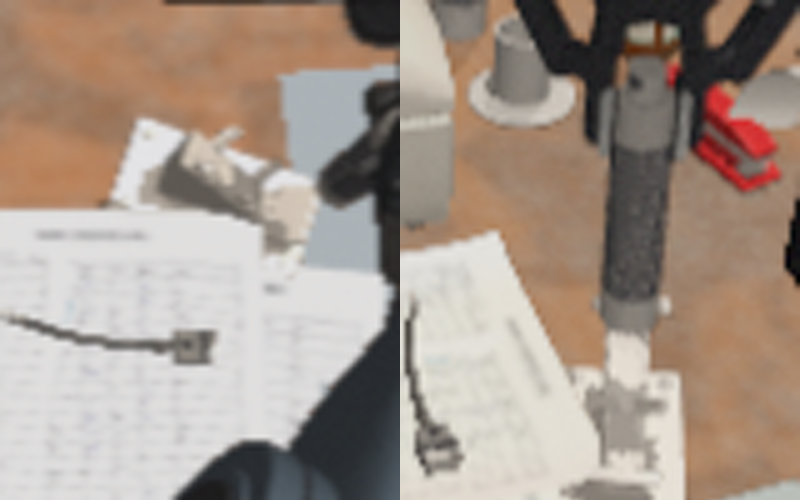

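Run:
```python
from h import *
def W(x,y,z,a=-21,O=(520.9,-399.3)):
    a=np.radians(a);return [O[0]+np.cos(a)*x-np.sin(a)*y,O[1]+np.sin(a)*x+np.cos(a)*y,z]
for n,p in dict(yU0=(0,7,95),yUp=(18,7,95),yUm=(-18,7,95),yL0=(0,-29,58),yLp=(18,-29,58),bpp=(33,62,4),bpm=(33,-62,4),bmm=(-33,-62,4)).items():
    print(n,proj('side',[W(*p)])[0].round(1),proj('top',[W(*p)])[0].round(1))
print('foot',proj('side',[[501.4,-438.2,130],[501.4,-438.2,127]]))
```

```text
yU0 [365.4 251.1] [427.5 191.8]
yUp [372.5 251.4] [429.3 186.2]
yUm [358.4 250.7] [425.7 197.4]
yL0 [364.8 271.5] [435.9 198.5]
yLp [371.9 271.9] [437.7 193. ]
bpp [375.  264.4] [407.  183.1]
bpm [376.8 297. ] [444.5 196. ]
bmm [350.6 295.6] [438.5 215.3]
foot [[364.95022135 253.07181344]
 [364.87305184 254.03119048]]
```

```bash
python3 -m handwheel '[{"linear":[-0.003,0.002,0.02],"yaw":0,"claw":0.02},{"linear":[-0.003,0.002,0.045],"yaw":0,"claw":0.02},{"linear":[-0.003,0.002,0.065],"yaw":0,"claw":0.02},{"linear":[-0.003,0.002,0.075],"yaw":0,"claw":0.02},{"linear":[-0.003,0.002,0.078],"yaw":0,"claw":0.02}]'; python3 -m handwheel '[{"linear":[0,0,0],"yaw":0,"claw":0.02},{"linear":[0,0,0.001],"yaw":0,"claw":0.02},{"linear":[0,0,0.002],"yaw":0,"claw":0.02},{"linear":[0,0,0.003],"yaw":0,"claw":0.02},{"linear":[0,0,0.004],"yaw":0,"claw":0.02}]';python3 -m handwheel '[{"linear":[0,0,0.001],"yaw":0,"claw":0.02},{"linear":[0,0,0.002],"yaw":0,"claw":0.02},{"linear":[0,0,0.003],"yaw":0,"claw":0.02},{"linear":[0,0,0.004],"yaw":0,"claw":0.02},{"linear":[0,0,0.004],"yaw":0,"claw":0.02}]'; python3 -c "
from h import *
go(502.5,-441.5,158,69)"
```

```text
time: 5.77
tcp_pos: [502.6, -443.5, 170.6]
ee_rot: [-0.001, 0.823, 0.568, -0.0]
force: [0.5, -0.2, -2.3]
finger_gap: 0.314
finger_force: 60.1
time: 6.18
tcp_pos: [502.9, -444.3, 168.1]
ee_rot: [0.001, 0.823, 0.568, 0.0]
force: [0.3, -0.3, -2.6]
finger_gap: 0.313
finger_force: 60.1
time: 6.6
tcp_pos: [502.4, -444.0, 163.0]
ee_rot: [-0.0, 0.823, 0.568, -0.0]
force: [-0.0, -0.1, -2.9]
finger_gap: 0.308
finger_force: 60.1
now t6.60 [ 502.4 -444.   163. ] psi 69.2 F [-0.  -0.1 -2.9] gap 0.308 ff 60.1
lin [ 0.0023 -0.0008  0.005 ] yaw 0.2
```

```bash
python3 -m handwheel '[{"linear":[0.001,0,0.001],"yaw":0,"claw":0.02},{"linear":[0.002,0,0.002],"yaw":0,"claw":0.02},{"linear":[0.002,0,0.003],"yaw":0,"claw":0.02},{"linear":[0.002,0,0.004],"yaw":0,"claw":0.02},{"linear":[0.002,0,0.004],"yaw":0,"claw":0.02}]'; python3 -m handwheel '[{"linear":[0,0,0.001],"yaw":0,"claw":0.02},{"linear":[0,0,0.002],"yaw":0,"claw":0.02},{"linear":[0,0,0.003],"yaw":0,"claw":0.02},{"linear":[0,0,0.004],"yaw":0,"claw":0.02},{"linear":[0,0,0.004],"yaw":0,"claw":0.02}]';python3 - <<'E'
from h import *
go(502.5,-441.5,158,69)
t=grab_frame('top')[:,:,::-1];s=grab_frame('side')[:,:,::-1]
cv2.imwrite('pics/m6.png',np.hstack([crop(t,380,160,80,90,5),crop(s,330,220,50,90,5),crop(s,340,255,50,75,6)[:450]]))
E
```

```text
time: 7.02
tcp_pos: [503.1, -442.1, 159.0]
ee_rot: [-0.0, 0.823, 0.568, -0.0]
force: [1.2, -0.2, -3.1]
finger_gap: 0.313
finger_force: 60.1
time: 7.43
tcp_pos: [503.4, -442.4, 156.1]
ee_rot: [0.0, 0.823, 0.567, 0.0]
force: [-1.5, 0.5, 4.3]
finger_gap: 0.312
finger_force: 61.1
now t7.43 [ 503.4 -442.4  156.1] psi 69.1 F [-1.5  0.5  4.3] gap 0.312 ff 61.1
lin [ 0.0005 -0.0011 -0.0019] yaw 0.1
```

```bash
python3 -m handwheel '[{"linear":[0.005,0,0],"yaw":0,"claw":0.02},{"linear":[0.0095,0,0.0005],"yaw":0,"claw":0.02},{"linear":[0.014,0,0.0015],"yaw":0,"claw":0.02},{"linear":[0.019,0,0.0025],"yaw":0,"claw":0.02},{"linear":[0.0235,0,0.004],"yaw":0,"claw":0.02}]'; python3 -m handwheel '[{"linear":[0.0045,0,0.0015],"yaw":0,"claw":0.02},{"linear":[0.009,0,0.0035],"yaw":0,"claw":0.02},{"linear":[0.0135,0,0.005],"yaw":0,"claw":0.02},{"linear":[0.018,0,0.0075],"yaw":0,"claw":0.02},{"linear":[0.022,0,0.01],"yaw":0,"claw":0.02}]';python3 - <<'E'
from h import *
go(504.4,-442.2,200,69)
t=grab_frame('top')[:,:,::-1];s=grab_frame('side')[:,:,::-1]
cv2.imwrite('pics/m6.png',np.hstack([crop(t,380,160,80,90,5),crop(s,320,215,80,90,5)]))
E
```

```text
time: 7.95
tcp_pos: [512.4, -421.0, 152.5]
ee_rot: [0.002, 0.823, 0.567, 0.0]
force: [0.7, -1.1, 7.9]
finger_gap: 0.309
finger_force: 62.1
time: 8.37
tcp_pos: [520.9, -399.1, 142.8]
ee_rot: [0.001, 0.823, 0.568, 0.001]
force: [-1.3, 3.0, 15.5]
finger_gap: 0.309
finger_force: 65.8
now t8.37 [ 520.9 -399.1  142.8] psi 69.2 F [-1.3  3.  15.5] gap 0.309 ff 65.8
lin [-0.0462 -0.0002 -0.0572] yaw 0.2
```

View pics/m6.png

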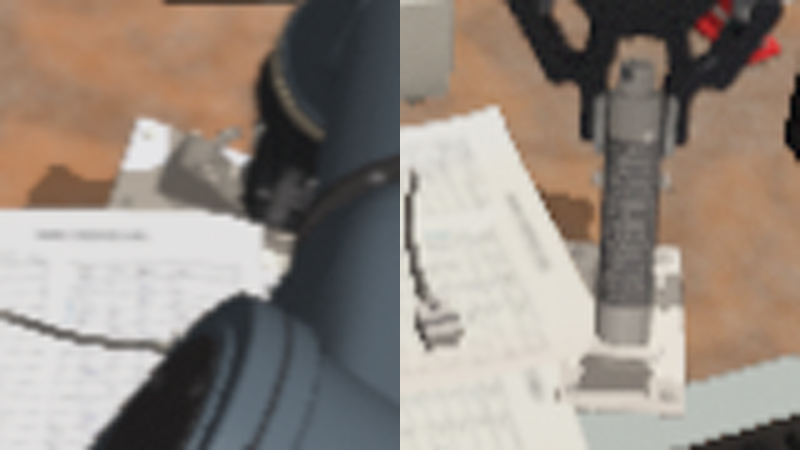

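```bash
python3 -m handwheel '[{"linear":[0.004,0,0.002],"yaw":0,"claw":0.02},{"linear":[0.008,0,0.004],"yaw":0,"claw":0.02},{"linear":[0.012,0,0.0065],"yaw":0,"claw":0.02},{"linear":[0.0155,0,0.0095],"yaw":0,"claw":0.02},{"linear":[0.019,0,0.0125],"yaw":0,"claw":0.02}]'; python3 -m handwheel '[{"linear":[0.0025,0,0.0025],"yaw":0,"claw":0.02},{"linear":[0.005,0,0.005],"yaw":0,"claw":0.02},{"linear":[0.007,0,0.007],"yaw":0,"claw":0.02},{"linear":[0.0085,0,0.009],"yaw":0,"claw":0.02},{"linear":[0.0085,0,0.009],"yaw":0,"claw":0.02}]';python3 -c "
from h import *
go(504.4,-442.2,200,69)"
```

```text
time: 8.88
tcp_pos: [528.0, -380.9, 130.0]
ee_rot: [0.001, 0.823, 0.568, 0.001]
force: [2.1, 1.0, 7.0]
finger_gap: 0.309
finger_force: 65.9
time: 9.3
tcp_pos: [532.0, -373.0, 121.5]
ee_rot: [0.002, 0.823, 0.568, 0.002]
force: [1.7, 2.4, 12.2]
finger_gap: 0.309
finger_force: 66.9
now t9.30 [ 532.  -373.   121.5] psi 69.3 F [ 1.7  2.4 12.2] gap 0.309 ff 66.9
lin [-0.0745 -0.0013 -0.0785] yaw 0.3
```

```bash
python3 -m handwheel '[{"linear":[0,0,0.001],"yaw":0,"claw":0.02},{"linear":[0,0,0.002],"yaw":0,"claw":0.02},{"linear":[0,0,0.002],"yaw":0,"claw":0.04},{"linear":[0,0,0.002],"yaw":0,"claw":0.05},{"linear":[0,0,0.002],"yaw":0,"claw":0.06}]'; python3 -m handwheel '[{"linear":[0,0,0],"yaw":0,"claw":0.06},{"linear":[0,0,-0.01],"yaw":0,"claw":0.06},{"linear":[-0.005,0,-0.04],"yaw":0,"claw":0.06},{"linear":[-0.015,0,-0.08],"yaw":0,"claw":0.06},{"linear":[-0.03,0,-0.1],"yaw":0,"claw":0.06}]';python3 - <<'E'
from h import *
go(504.4,-442.2,200,69)
t=grab_frame('top')[:,:,::-1];s=grab_frame('side')[:,:,::-1];cv2.imwrite('pics/s7.png',s);cv2.imwrite('pics/t7.png',t)
cv2.imwrite('pics/m7.png',np.hstack([crop(t,380,160,80,90,5),crop(s,320,215,80,90,5)]))
E
```

```text
time: 9.72
tcp_pos: [529.2, -373.5, 117.5]
ee_rot: [-0.0, 0.823, 0.568, -0.0]
force: [-0.8, -0.6, 0.7]
finger_gap: 0.699
finger_force: 0.0
time: 10.13
tcp_pos: [520.3, -401.5, 222.5]
ee_rot: [0.002, 0.823, 0.568, 0.001]
force: [2.2, -0.8, 0.4]
finger_gap: 0.705
finger_force: 0.0
now t10.13 [ 520.3 -401.5  222.5] psi 69.3 F [ 2.2 -0.8  0.4] gap 0.705 ff 0.0
lin [-0.0437 -0.0004  0.0225] yaw 0.3
```

View pics/m7.png

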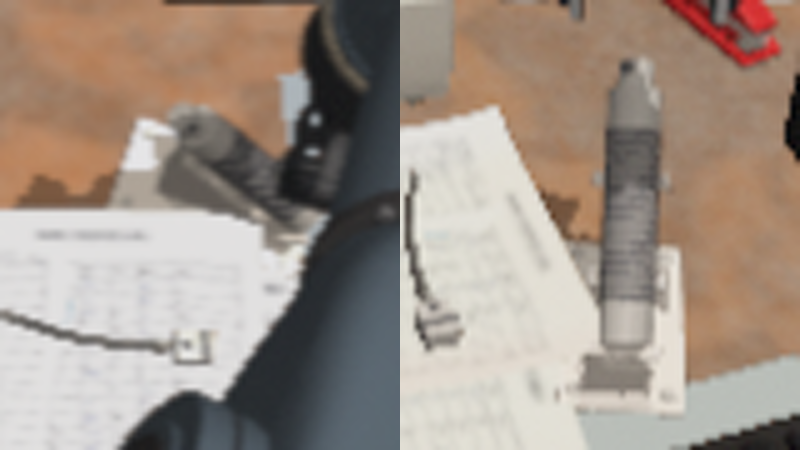

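```bash
python3 -c "
from h import *
go(517.1,-409.1,89.5,69)"; python3 -m handwheel '[{"linear":[-0.004,0,0.02],"yaw":0,"claw":0.06},{"linear":[-0.008,0,0.04],"yaw":0,"claw":0.06},{"linear":[-0.008,0,0.065],"yaw":0,"claw":0.06},{"linear":[-0.008,0,0.085],"yaw":0,"claw":0.06},{"linear":[-0.008,0,0.1],"yaw":0,"claw":0.06}]';python3 -c "
from h import *
go(517.1,-409.1,89.5,69)"
```

```text
now t10.23 [ 518.7 -406.   223. ] psi 68.9 F [-0.1 -0.8 -0.4] gap 0.701 ff 0.0
lin [-0.0035 -0.0004  0.1335] yaw -0.1
time: 10.65
tcp_pos: [514.8, -408.6, 115.6]
ee_rot: [-0.001, 0.823, 0.568, -0.0]
force: [0.2, 0.5, 0.3]
finger_gap: 0.702
finger_force: 0.0
now t10.65 [ 514.8 -408.6  115.6] psi 69.2 F [0.2 0.5 0.3] gap 0.702 ff 0.0
lin [0.0003 0.0023 0.0261] yaw 0.2
```

```bash
python3 -m handwheel '[{"linear":[0.001,0.001,0.01],"yaw":0,"claw":0.06},{"linear":[0.002,0.001,0.02],"yaw":0,"claw":0.06},{"linear":[0.002,0.001,0.03],"yaw":0,"claw":0.06},{"linear":[0.002,0.001,0.03],"yaw":0,"claw":0.06},{"linear":[0.002,0.001,0.03],"yaw":0,"claw":0.06}]';python3 -c "
from h import *
go(517.1,-409.1,89.5,69)"
```

```text
time: 11.07
tcp_pos: [517.3, -407.9, 87.7]
ee_rot: [-0.0, 0.823, 0.568, -0.0]
force: [0.2, -0.5, 0.7]
finger_gap: 0.702
finger_force: 0.0
now t11.07 [ 517.3 -407.9   87.7] psi 69.2 F [ 0.2 -0.5  0.7] gap 0.702 ff 0.0
lin [-0.0012  0.0002 -0.0018] yaw 0.2
```

```bash
python3 -m handwheel '[{"linear":[0,0,0],"yaw":0,"claw":0.04},{"linear":[0,0,0],"yaw":0,"claw":0.03},{"linear":[0,0,0],"yaw":0,"claw":0.02},{"linear":[0,0,0],"yaw":0,"claw":0.02},{"linear":[0,0,0],"yaw":0,"claw":0.02}]';python3 -m handwheel '[{"linear":[0,0,0],"yaw":0,"claw":0.02},{"linear":[0,0,-0.005],"yaw":0,"claw":0.02},{"linear":[0,0,-0.02],"yaw":0,"claw":0.02},{"linear":[0,0,-0.04],"yaw":0,"claw":0.02},{"linear":[0,0,-0.065],"yaw":0,"claw":0.02}]';python3 -m handwheel '[{"linear":[0,0,-0.02],"yaw":0,"claw":0.02},{"linear":[0.02,-0.001,-0.03],"yaw":0,"claw":0.02},{"linear":[0.05,-0.003,-0.03],"yaw":0,"claw":0.02},{"linear":[0.08,-0.005,-0.03],"yaw":0,"claw":0.02},{"linear":[0.11,-0.007,-0.03],"yaw":0,"claw":0.02}]';python3 -m handwheel '[{"linear":[0.02,-0.001,0],"yaw":0,"claw":0.02},{"linear":[0.03,-0.002,0.005],"yaw":0,"claw":0.02},{"linear":[0.034,-0.002,0.02],"yaw":0,"claw":0.02},{"linear":[0.034,-0.002,0.04],"yaw":0,"claw":0.02},{"linear":[0.034,-0.002,0.06],"yaw":0,"claw":0.02}]';python3 - <<'E'
from h import *
go(560,-270,70,69)
s=grab_frame('side')[:,:,::-1];cv2.imwrite('pics/s8.png',s);t=grab_frame('top')[:,:,::-1];cv2.imwrite('pics/t8.png',t)
cv2.imwrite('pics/m8.png',np.hstack([crop(t,330,140,80,100,5),crop(s,320,170,80,100,5)]))
E
```

```text
time: 11.48
tcp_pos: [518.9, -408.8, 89.1]
ee_rot: [0.002, 0.823, 0.567, 0.001]
force: [4.6, -3.0, 4.7]
finger_gap: 0.301
finger_force: 59.3
time: 11.9
tcp_pos: [515.2, -406.8, 151.4]
ee_rot: [-0.003, 0.823, 0.568, -0.001]
force: [-0.3, -0.8, -2.9]
finger_gap: 0.301
finger_force: 59.3
time: 12.32
tcp_pos: [548.7, -301.3, 182.4]
ee_rot: [-0.001, 0.824, 0.567, -0.001]
force: [0.5, 0.1, -2.4]
finger_gap: 0.299
finger_force: 59.4
time: 12.73
tcp_pos: [559.3, -270.5, 121.8]
ee_rot: [-0.0, 0.823, 0.568, -0.001]
force: [0.1, -0.8, -3.1]
finger_gap: 0.305
finger_force: 59.3
now t12.73 [ 559.3 -270.5  121.8] psi 69.2 F [ 0.1 -0.8 -3.1] gap 0.305 ff 59.3
lin [0.0007 0.0005 0.0518] yaw 0.2
```

View pics/m8.png

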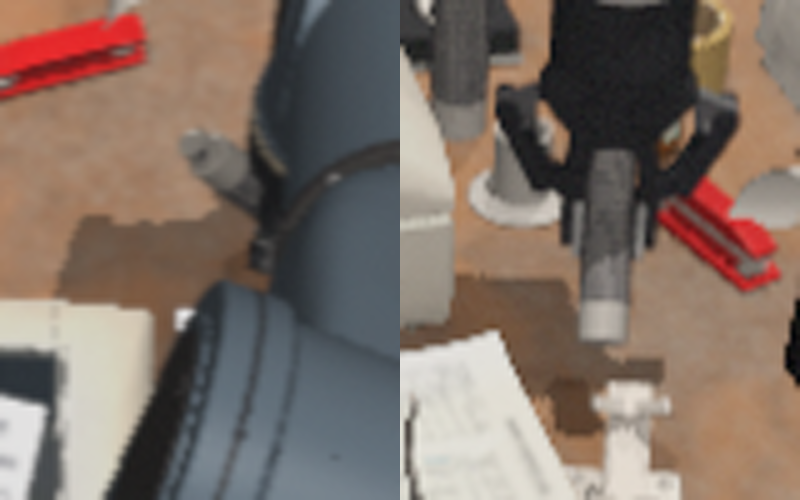

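```bash
python3 -m handwheel '[{"linear":[0,0,0.015],"yaw":0,"claw":0.02},{"linear":[0,0,0.03],"yaw":0,"claw":0.02},{"linear":[0,0,0.042],"yaw":0,"claw":0.02},{"linear":[0,0,0.05],"yaw":0,"claw":0.02},{"linear":[0,0,0.054],"yaw":0,"claw":0.02}]';python3 -m handwheel '[{"linear":[0,0,0.004],"yaw":0,"claw":0.02},{"linear":[0.003,0,0.008],"yaw":0,"claw":0.02},{"linear":[0.006,0,0.011],"yaw":0,"claw":0.02},{"linear":[0.009,0,0.014],"yaw":0,"claw":0.02},{"linear":[0.012,0,0.017],"yaw":0,"claw":0.02}]';python3 -c "
from h import *
go(560,-270,22,69)"
```

```text
time: 13.25
tcp_pos: [559.5, -270.4, 67.9]
ee_rot: [-0.001, 0.823, 0.567, -0.001]
force: [0.5, -0.4, -2.6]
finger_gap: 0.301
finger_force: 59.6
time: 13.67
tcp_pos: [565.2, -258.2, 53.3]
ee_rot: [0.0, 0.823, 0.568, 0.001]
force: [-3.8, 4.8, 12.6]
finger_gap: 0.307
finger_force: 62.7
now t13.67 [ 565.2 -258.2   53.3] psi 69.2 F [-3.8  4.8 12.6] gap 0.307 ff 62.7
lin [-0.0129 -0.0006  0.0313] yaw 0.2
```

```bash
python3 -m handwheel '[{"linear":[0.003,0,0.003],"yaw":0,"claw":0.02},{"linear":[0.005,0,0.006],"yaw":0,"claw":0.02},{"linear":[0.007,0,0.009],"yaw":0,"claw":0.02},{"linear":[0.009,0,0.012],"yaw":0,"claw":0.02},{"linear":[0.011,0,0.015],"yaw":0,"claw":0.02}]';python3 -m handwheel '[{"linear":[0.001,0,0.003],"yaw":0,"claw":0.02},{"linear":[0.002,0,0.006],"yaw":0,"claw":0.02},{"linear":[0.003,0,0.009],"yaw":0,"claw":0.02},{"linear":[0.003,0,0.011],"yaw":0,"claw":0.02},{"linear":[0.003,0,0.013],"yaw":0,"claw":0.02}]';python3 -c "
from h import *
go(560,-270,22,69)"
```

```text
time: 14.08
tcp_pos: [570.3, -246.9, 38.5]
ee_rot: [0.001, 0.823, 0.568, 0.002]
force: [-0.6, 4.6, 8.3]
finger_gap: 0.306
finger_force: 62.9
time: 14.5
tcp_pos: [571.9, -244.5, 25.3]
ee_rot: [0.001, 0.823, 0.568, 0.002]
force: [2.4, 4.6, 6.2]
finger_gap: 0.305
finger_force: 63.2
now t14.50 [ 571.9 -244.5   25.3] psi 69.3 F [2.4 4.6 6.2] gap 0.305 ff 63.2
lin [-0.0281 -0.0021  0.0033] yaw 0.3
```

```bash
python3 -m handwheel '[{"linear":[0,0,0.001],"yaw":0,"claw":0.02},{"linear":[0,0,0.002],"yaw":0,"claw":0.02},{"linear":[0,0,0.002],"yaw":0,"claw":0.02},{"linear":[0,0,0.002],"yaw":0,"claw":0.02},{"linear":[0,0,0.002],"yaw":0,"claw":0.02}]';python3 -m handwheel '[{"linear":[0,0,0.001],"yaw":0,"claw":0.02},{"linear":[0,0,0.002],"yaw":0,"claw":0.02},{"linear":[0,0,0.002],"yaw":0,"claw":0.02},{"linear":[0,0,0.002],"yaw":0,"claw":0.02},{"linear":[0,0,0.002],"yaw":0,"claw":0.02}]';python3 -c "
from h import *
go(560,-270,22,69)"
```

```text
time: 14.92
tcp_pos: [571.9, -244.5, 23.5]
ee_rot: [0.001, 0.823, 0.568, 0.002]
force: [1.8, 4.6, 6.6]
finger_gap: 0.305
finger_force: 63.3
time: 15.33
tcp_pos: [572.0, -244.2, 21.4]
ee_rot: [0.001, 0.823, 0.568, 0.002]
force: [2.4, 5.6, 5.8]
finger_gap: 0.304
finger_force: 63.5
now t15.33 [ 572.  -244.2   21.4] psi 69.3 F [2.4 5.6 5.8] gap 0.304 ff 63.5
lin [-0.0283 -0.0021 -0.0006] yaw 0.3
```

```bash
python3 -m handwheel '[{"linear":[0,0,0.001],"yaw":0,"claw":0.02},{"linear":[0,0,0.0015],"yaw":0,"claw":0.02},{"linear":[0,0,0.0015],"yaw":0,"claw":0.02},{"linear":[0,0,0.0015],"yaw":0,"claw":0.02},{"linear":[0,0,0.0015],"yaw":0,"claw":0.02}]';python3 - <<'E'
from h import *
go(560,-270,22,69)
s=grab_frame('side')[:,:,::-1];cv2.imwrite('pics/s9.png',s)
E
```

```text
time: 15.75
tcp_pos: [572.1, -244.1, 20.7]
ee_rot: [0.001, 0.823, 0.568, 0.002]
force: [0.7, 6.9, 14.2]
finger_gap: 0.308
finger_force: 64.6
now t15.75 [ 572.1 -244.1   20.7] psi 69.3 F [ 0.7  6.9 14.2] gap 0.308 ff 64.6
lin [-0.0285 -0.0022 -0.0013] yaw 0.3
```

Run:
```python
from h import *
s=cv2.imread('pics/s9.png');S=cv2.cvtColor(s,cv2.COLOR_BGR2HSV)
h=np.array([np.cos(np.radians(69.3)),np.sin(np.radians(69.3))])
T=np.array([572.1,-244.1])
for d in range(46,84,3):
    P=[*(T-d*h),0];Q=[*(T-d*h),28]
    a=proj('side',[P])[0];b=proj('side',[Q])[0]
    v=lambda u:S[int(round(u[1])),int(round(u[0])),1:].tolist()
    print(d,'z0',a.round(1),v(a),'z28',b.round(1),v(b))
a=proj('side',[[*(T-63*h),14]])[0].round().astype(int);print(a)
y,x=a[1],a[0]
print('sat');print(S[y-8:y+12,x-8:x+9,1])
```

```text
46 z0 [360.1 252. ] [26, 158] z28 [360.6 244.4] [21, 146]
49 z0 [360.1 252.7] [25, 134] z28 [360.6 245.1] [23, 180]
52 z0 [360.1 253.3] [25, 134] z28 [360.6 245.8] [22, 187]
55 z0 [360.1 254. ] [27, 132] z28 [360.7 246.4] [22, 187]
58 z0 [360.1 254.7] [25, 130] z28 [360.7 247.1] [23, 191]
61 z0 [360.1 255.4] [25, 130] z28 [360.7 247.8] [22, 194]
64 z0 [360.1 256.1] [55, 134] z28 [360.7 248.4] [22, 194]
67 z0 [360.2 256.7] [90, 151] z28 [360.7 249.1] [24, 202]
70 z0 [360.2 257.4] [90, 151] z28 [360.7 249.8] [25, 207]
73 z0 [360.2 258.1] [88, 163] z28 [360.7 250.5] [25, 207]
76 z0 [360.2 258.8] [88, 163] z28 [360.8 251.1] [26, 199]
79 z0 [360.2 259.5] [88, 163] z28 [360.8 251.8] [26, 175]
82 z0 [360.2 260.2] [86, 161] z28 [360.8 252.5] [27, 149]
[360 252]
sat
[[108 109  90  64   7   8  19  21  21  21  18  12  21  55  71  82  80]
 [116 116 103  75  21  24  21  20  22  23  20  19  21  62  79  74  74]
 [113 122 120  72  24  23  25  22  22  22  23  24  25  31  42  43  50]
 [108 114 121  70  25  25  23  23  22  23  22  23  23  23  26  26  29]
 [104 109 117  74  27  26  22  23  23  22  23  2
[... 388 characters left out ...]
119 103  46  25  27  25  27  26  29  29  27  27  27  27  28]
 [115 114 118 122  83  40  31  27  25  30  29  26  26  27  26  28  28]
 [113 116 113 123 118 104  80  65  55  34  25  24  23  24  23  27  26]
 [115 112 114 116 118 121 119 111  90  36  22  23  21  22  23  24  25]
 [107 110 115 117 118 119 120 121  88  36  22  22  22  23  22  23  24]
 [100 105 110 117 116 119 119 119  88  34  22  22  22  22  22  22  23]
 [ 95  99 104 109 108 115 119 115  86  30  23  22  22  22  23  22  23]
 [ 97  97 101 103 107 110 112 115  77  25  22  22  21  21  23  23  23]
 [ 70 105 107 106 110 110 112 115  75  23  22  21  21  21  22  22  24]
 [ 27  32  36  55  54  57  63  81  62  23  22  21  21  21  21  23  25]]
```

Run:
```python
from h import *
from scipy.ndimage import map_coordinates
g=cv2.imread('pics/top0.png').min(2).astype(float)
C=np.array([561.8,200]);a=np.radians(-6.0);X=np.array([np.cos(a),np.sin(a)]);Y=np.array([-X[1],X[0]])
u=np.arange(-9,9.1,.25)
def edge(n,x,y,z,ax,sgn,lv=130):
    pts=[[*(C+(x+(d if ax==0 else 0))*X+(y+(d if ax==1 else 0))*Y),z] for d in u*sgn]
    uv=proj('top',pts);v=map_coordinates(g,[uv[:,1],uv[:,0]],order=1)
    # outward = +: pale inside (negative) -> dark outside
    i=np.where((v[:-1]>lv)&(v[1:]<=lv))[0]
    print(n,'outer shift',[round(float(u[j]+.25*(v[j]-lv)/(v[j]-v[j+1])),1) for j in i],'sgn',sgn)
for x in(-70,-60,-25,-14): edge(f'bl R x{x}',x,-74,28,1,-1);edge(f'bl L x{x}',x,-42,6,1,1)
for y in(-66,-58,-50): edge(f'bl near y{y}',-80,y,28,0,-1);edge(f'bl far y{y}',-4,y,6,0,1)
for x in(8,16,64,72): edge(f'h R x{x}',x,-25,28,1,-1);edge(f'h L x{x}',x,9,6,1,1)
for y in(-14,-8,-2): edge(f'h near y{y}',0,y,28,0,-1);edge(f'h far y{y}',80,y,6,0,1)
```

```text
bl R x-70 outer shift [-2.3] sgn -1
bl L x-70 outer shift [3.8] sgn 1
bl R x-60 outer shift [-1.8] sgn -1
bl L x-60 outer shift [4.0] sgn 1
bl R x-25 outer shift [-1.8] sgn -1
bl L x-25 outer shift [6.3] sgn 1
bl R x-14 outer shift [-2.0] sgn -1
bl L x-14 outer shift [4.3] sgn 1
bl near y-66 outer shift [-2.8] sgn -1
bl far y-66 outer shift [2.7] sgn 1
bl near y-58 outer shift [-2.7] sgn -1
bl far y-58 outer shift [3.2] sgn 1
bl near y-50 outer shift [-2.5] sgn -1
bl far y-50 outer shift [2.7] sgn 1
h R x8 outer shift [-1.7] sgn -1
h L x8 outer shift [] sgn 1
h R x16 outer shift [-1.7] sgn -1
h L x16 outer shift [3.5] sgn 1
h R x64 outer shift [-1.5] sgn -1
h L x64 outer shift [4.3] sgn 1
h R x72 outer shift [-2.0] sgn -1
h L x72 outer shift [3.7] sgn 1
h near y-14 outer shift [-2.7] sgn -1
h far y-14 outer shift [3.1] sgn 1
h near y-8 outer shift [-3.3] sgn -1
h far y-8 outer shift [3.9] sgn 1
h near y-2 outer shift [-3.1] sgn -1
h far y-2 outer shift [3.3] sgn 1
```

```bash
python3 -m handwheel '[{"linear":[0,0,-0.01],"yaw":0,"claw":0.02},{"linear":[0,0,-0.03],"yaw":0,"claw":0.02},{"linear":[0,0,-0.065],"yaw":0,"claw":0.02},{"linear":[0,0,-0.1],"yaw":0,"claw":0.02},{"linear":[0,0,-0.135],"yaw":0,"claw":0.02}]';python3 -m handwheel '[{"linear":[0,0,-0.035],"yaw":-3,"claw":0.02},{"linear":[0,0,-0.07],"yaw":-6,"claw":0.02},{"linear":[0.005,0,-0.105],"yaw":-9,"claw":0.02},{"linear":[0.02,0,-0.13],"yaw":-12,"claw":0.02},{"linear":[0.04,0,-0.145],"yaw":-14.7,"claw":0.02}]';python3 -c "
from h import *
go(604.4,193.6,300,84)"
```

```text
time: 16.22
tcp_pos: [569.1, -245.7, 155.2]
ee_rot: [-0.0, 0.823, 0.568, -0.0]
force: [1.3, -1.1, -2.4]
finger_gap: 0.302
finger_force: 62.6
time: 16.63
tcp_pos: [583.7, -210.2, 302.7]
ee_rot: [0.002, 0.744, 0.668, 0.001]
force: [0.6, 0.2, -3.5]
finger_gap: 0.298
finger_force: 62.6
now t16.63 [ 583.7 -210.2  302.7] psi 83.8 F [ 0.6  0.2 -3.5] gap 0.298 ff 62.6
lin [ 0.4037 -0.023   0.0027] yaw -0.2
```

```bash
python3 -m handwheel '[{"linear":[0.03,-0.002,0],"yaw":0,"claw":0.02},{"linear":[0.065,-0.004,0],"yaw":0,"claw":0.02},{"linear":[0.1,-0.006,0],"yaw":0,"claw":0.02},{"linear":[0.135,-0.008,0],"yaw":0,"claw":0.02},{"linear":[0.17,-0.010,0],"yaw":0,"claw":0.02}]';python3 -m handwheel '[{"linear":[0.035,-0.002,0],"yaw":0,"claw":0.02},{"linear":[0.07,-0.004,0],"yaw":0,"claw":0.02},{"linear":[0.105,-0.006,0],"yaw":0,"claw":0.02},{"linear":[0.14,-0.008,0],"yaw":0,"claw":0.02},{"linear":[0.17,-0.010,0],"yaw":0,"claw":0.02}]';python3 -m handwheel '[{"linear":[0.03,-0.001,0.01],"yaw":0,"claw":0.02},{"linear":[0.05,-0.002,0.03],"yaw":0,"claw":0.02},{"linear":[0.06,-0.003,0.06],"yaw":0,"claw":0.02},{"linear":[0.0635,-0.003,0.09],"yaw":0,"claw":0.02},{"linear":[0.0635,-0.003,0.12],"yaw":0,"claw":0.02}]';python3 -c "
from h import *
go(604.4,193.6,70,84)"
```

```text
time: 17.05
tcp_pos: [591.4, -36.9, 299.0]
ee_rot: [0.0, 0.744, 0.668, 0.0]
force: [1.3, 0.3, -3.1]
finger_gap: 0.307
finger_force: 62.7
time: 17.47
tcp_pos: [599.5, 134.4, 299.0]
ee_rot: [-0.0, 0.744, 0.669, 0.0]
force: [-0.1, -0.6, -2.9]
finger_gap: 0.301
finger_force: 62.7
time: 17.88
tcp_pos: [603.5, 197.1, 177.9]
ee_rot: [-0.0, 0.743, 0.669, 0.001]
force: [0.3, -0.5, -3.0]
finger_gap: 0.303
finger_force: 62.7
now t17.88 [603.5 197.1 177.9] psi 84.0 F [ 0.3 -0.5 -3. ] gap 0.303 ff 62.7
lin [-0.0034  0.0013  0.1079] yaw -0.0
```

```bash
python3 -m handwheel '[{"linear":[-0.002,0.001,0.03],"yaw":0,"claw":0.02},{"linear":[-0.0035,0.0015,0.06],"yaw":0,"claw":0.02},{"linear":[-0.0035,0.0015,0.085],"yaw":0,"claw":0.02},{"linear":[-0.0035,0.0015,0.105],"yaw":0,"claw":0.02},{"linear":[-0.0035,0.0015,0.12],"yaw":0,"claw":0.02}]';python3 -m handwheel '[{"linear":[0,0,0.004],"yaw":0,"claw":0.02},{"linear":[0,0,0.008],"yaw":0,"claw":0.02},{"linear":[0,0,0.01],"yaw":0,"claw":0.02},{"linear":[0,0,0.011],"yaw":0,"claw":0.02},{"linear":[0,0,0.011],"yaw":0,"claw":0.02}]';python3 - <<'E'
from h import *
go(604.4,193.6,41,84)
t=grab_frame('top')[:,:,::-1];cv2.imwrite('pics/t10.png',t);s=grab_frame('side')[:,:,::-1];cv2.imwrite('pics/s10.png',s)
print(get_obs()['moment'].round(2))
E
```

```text
time: 18.3
tcp_pos: [604.3, 191.0, 56.7]
ee_rot: [-0.0, 0.744, 0.668, -0.001]
force: [0.4, -0.5, -3.2]
finger_gap: 0.305
finger_force: 62.7
time: 18.72
tcp_pos: [605.2, 191.7, 48.5]
ee_rot: [0.0, 0.744, 0.668, 0.0]
force: [-3.9, -0.1, 3.6]
finger_gap: 0.305
finger_force: 63.3
now t18.72 [605.2 191.7  48.5] psi 83.8 F [-3.9 -0.1  3.6] gap 0.305 ff 63.3
lin [ 0.0018 -0.001   0.0075] yaw -0.2
[-0.4   0.91 -0.22]
```

Run:
```python
from h import *
from scipy.ndimage import map_coordinates
g=cv2.imread('pics/top0.png').max(2).astype(float)
C=np.array([561.8,200]);a=np.radians(-6.0);X=np.array([np.cos(a),np.sin(a)]);Y=np.array([-X[1],X[0]])
def prof(n,x,y,z,ax,sgn):
    u=np.arange(-12,15,3)
    uv=proj('top',[[*(C+(x+(d if ax==0 else 0))*X+(y+(d if ax==1 else 0))*Y),z] for d in u*sgn])
    print(n,map_coordinates(g,[uv[:,1],uv[:,0]],order=1).round().astype(int))
for y in(-60,0,60): prof(f'far {y}',91,y,28,0,1);prof(f'near {y}',-91,y,28,0,-1)
for x in(-60,0,60): prof(f'left {x}',x,91,28,1,1);prof(f'right {x}',x,-91,28,1,-1)
t=cv2.imread('pics/t10.png');S=cv2.cvtColor(t,cv2.COLOR_BGR2HSV)
print(proj('top',[[598.5,129,41],[604,191,41],[613,272,41]]).round())
cv2.imwrite('pics/m10.png',crop(t,180,130,100,100,6))
print('white now vs before in tray', (t[150:225,190:270].min(2)>150).sum())
```

```text
far -60 [ 77  77  77  82 109 138 151 154 159]
near -60 [ 97  72  57  72 122 172 177 177 176]
far 0 [ 87  51  59  77 108 161 173 177 178]
near 0 [ 77  70  60  88 127 154 171 174 176]
far 60 [ 71  72  72  79 114 157 178 181 180]
near 60 [ 79  69  48  68 101 159 171 172 173]
left -60 [ 49  60  72  81 125 164 178 181 181]
right -60 [ 81  74  74  93 121 149 169 176 177]
left 0 [ 72  72  74  87 121 161 180 182 183]
right 0 [ 79  72  67  88 125 156 174 180 180]
left 60 [ 70  69  70  82 134 171 181 182 181]
right 60 [ 78  71  64  92 130 151 162 170 175]
[[254. 176.]
 [234. 175.]
 [208. 172.]]
white now vs before in tray 0
```

View pics/m10.png

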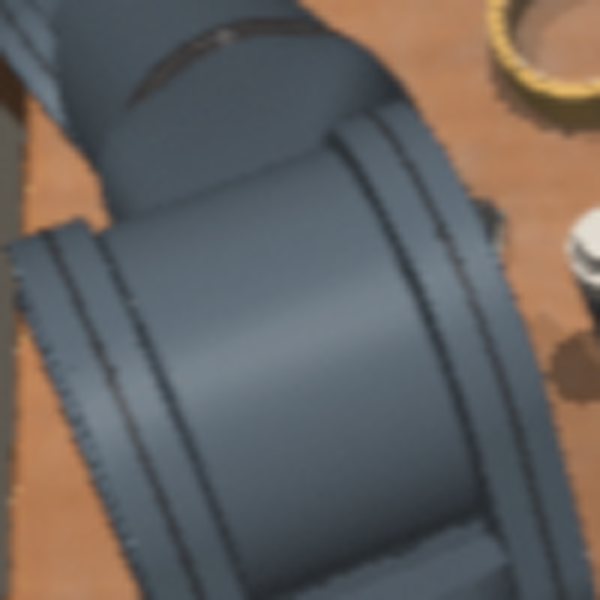

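```bash
python3 -m handwheel '[{"linear":[0,0,-0.003],"yaw":0,"claw":0.02},{"linear":[0.001,-0.0005,-0.006],"yaw":0,"claw":0.02},{"linear":[0.003,-0.001,-0.006],"yaw":0,"claw":0.02},{"linear":[0.003,-0.001,-0.004],"yaw":0,"claw":0.02},{"linear":[0.003,-0.001,-0.002],"yaw":0,"claw":0.02}]';python3 -m handwheel '[{"linear":[0,0,0.001],"yaw":0,"claw":0.02},{"linear":[0,0,0.002],"yaw":0,"claw":0.02},{"linear":[0,0,0.002],"yaw":0,"claw":0.02},{"linear":[0,0,0.002],"yaw":0,"claw":0.02},{"linear":[0,0,0.002],"yaw":0,"claw":0.02}]';python3 - <<'E'
from h import *
go(604.5,194.9,41,84)
print(get_obs()['moment'].round(2))
E
```

```text
time: 19.23
tcp_pos: [604.6, 194.9, 49.2]
ee_rot: [0.0, 0.744, 0.668, 0.0]
force: [0.2, -0.0, -2.9]
finger_gap: 0.304
finger_force: 62.7
time: 19.65
tcp_pos: [604.6, 194.5, 47.3]
ee_rot: [0.0, 0.744, 0.668, 0.0]
force: [0.7, -0.5, -1.8]
finger_gap: 0.304
finger_force: 62.7
now t19.65 [604.6 194.5  47.3] psi 83.9 F [ 0.7 -0.5 -1.8] gap 0.304 ff 62.7
lin [ 0.0004 -0.0001  0.0063] yaw -0.1
[-0.05 -0.25  0.03]
```

```bash
for i in 1 2; do python3 -m handwheel '[{"linear":[0,0,0.001],"yaw":0,"claw":0.02},{"linear":[0,0,0.002],"yaw":0,"claw":0.02},{"linear":[0,0,0.002],"yaw":0,"claw":0.02},{"linear":[0,0,0.002],"yaw":0,"claw":0.02},{"linear":[0,0,0.002],"yaw":0,"claw":0.02}]'; python3 -c "
from h import *
print(get_obs()['moment'].round(2))"; done
```

```text
time: 20.07
tcp_pos: [604.8, 194.6, 45.5]
ee_rot: [0.0, 0.744, 0.668, 0.0]
force: [2.6, 0.9, 0.8]
finger_gap: 0.298
finger_force: 63.0
[-0.21 -0.49  0.08]
time: 20.48
tcp_pos: [605.2, 194.7, 43.7]
ee_rot: [0.0, 0.744, 0.668, 0.001]
force: [5.4, -0.7, 4.3]
finger_gap: 0.305
finger_force: 63.4
[-0.36 -1.06  0.11]
```

```bash
python3 -m handwheel '[{"linear":[0,0.0005,0],"yaw":-0.5,"claw":0.02},{"linear":[0,0.001,0],"yaw":-0.5,"claw":0.02},{"linear":[0,0.0015,0],"yaw":-0.5,"claw":0.02},{"linear":[0,0.0015,0.001],"yaw":-0.5,"claw":0.02},{"linear":[0,0.0015,0.002],"yaw":-0.5,"claw":0.02}]'; python3 -c "
from h import *
print(get_obs()['moment'].round(2))";python3 -m handwheel '[{"linear":[0,0,0.001],"yaw":0,"claw":0.02},{"linear":[0,0,0.002],"yaw":0,"claw":0.02},{"linear":[0,0,0.002],"yaw":0,"claw":0.02},{"linear":[0,0,0.002],"yaw":0,"claw":0.02},{"linear":[0,0,0.002],"yaw":0,"claw":0.02}]'; python3 -c "
from h import *
print(get_obs()['moment'].round(2))"
```

```text
time: 20.9
tcp_pos: [606.0, 194.7, 41.9]
ee_rot: [-0.0, 0.741, 0.671, 0.0]
force: [1.8, -1.3, 13.1]
finger_gap: 0.303
finger_force: 64.1
[-0.39 -0.25 -0.12]
time: 21.32
tcp_pos: [606.0, 194.7, 40.2]
ee_rot: [0.0, 0.741, 0.671, 0.0]
force: [1.9, -0.8, 12.0]
finger_gap: 0.307
finger_force: 64.3
[-0.31 -0.26 -0.06]
```

```bash
for i in 1 2; do python3 -m handwheel '[{"linear":[0,0,0.001],"yaw":0,"claw":0.02},{"linear":[0,0,0.002],"yaw":0,"claw":0.02},{"linear":[0,0,0.003],"yaw":0,"claw":0.02},{"linear":[0,0,0.004],"yaw":0,"claw":0.02},{"linear":[0,0,0.004],"yaw":0,"claw":0.02}]'; python3 -c "
from h import *
print(get_obs()['moment'].round(2))"; done
```

```text
time: 21.73
tcp_pos: [606.0, 194.8, 36.3]
ee_rot: [0.0, 0.741, 0.671, 0.001]
force: [1.9, -1.1, 12.0]
finger_gap: 0.301
finger_force: 64.4
[-0.17 -0.32 -0.04]
time: 22.15
tcp_pos: [605.8, 195.0, 31.4]
ee_rot: [-0.0, 0.741, 0.671, 0.0]
force: [3.7, 0.3, 0.6]
finger_gap: 0.301
finger_force: 63.1
[ 0.34 -0.77 -0.11]
```

```bash
for i in 1 2; do python3 -m handwheel '[{"linear":[0,0,0.001],"yaw":0,"claw":0.02},{"linear":[0,0,0.002],"yaw":0,"claw":0.02},{"linear":[0,0,0.002],"yaw":0,"claw":0.02},{"linear":[0,0,0.002],"yaw":0,"claw":0.02},{"linear":[0,0,0.002],"yaw":0,"claw":0.02}]'; python3 -c "
from h import *
print(get_obs()['moment'].round(2))"; done
```

```text
time: 22.57
tcp_pos: [605.8, 194.7, 29.0]
ee_rot: [-0.0, 0.741, 0.672, -0.0]
force: [4.8, 2.9, -2.6]
finger_gap: 0.303
finger_force: 62.9
[ 0.56 -0.96 -0.08]
time: 22.98
tcp_pos: [605.9, 194.6, 27.3]
ee_rot: [-0.0, 0.741, 0.672, 0.0]
force: [3.9, 3.4, 1.6]
finger_gap: 0.307
finger_force: 63.2
[ 0.43 -0.7  -0.08]
```

```bash
python3 -m handwheel '[{"linear":[0,0,0.001],"yaw":0,"claw":0.02},{"linear":[0,0,0.0015],"yaw":0,"claw":0.02},{"linear":[0,0,0.002],"yaw":0,"claw":0.02},{"linear":[0,0,0.002],"yaw":0,"claw":0.02},{"linear":[0,0,0.002],"yaw":0,"claw":0.02}]'; python3 -c "
from h import *
print(get_obs()['moment'].round(2))"
```

```text
time: 23.4
tcp_pos: [605.9, 194.8, 26.6]
ee_rot: [0.0, 0.741, 0.672, 0.0]
force: [-0.8, 1.9, 15.6]
finger_gap: 0.306
finger_force: 64.8
[ 0.05  0.18 -0.09]
```

```bash
python3 -m handwheel '[{"linear":[0,0,0],"yaw":0,"claw":0.035},{"linear":[0,0,0],"yaw":0,"claw":0.043},{"linear":[0,0,0],"yaw":0,"claw":0.043},{"linear":[0,0,-0.005],"yaw":0,"claw":0.043},{"linear":[0,0,-0.015],"yaw":0,"claw":0.043}]';python3 -m handwheel '[{"linear":[0,0,-0.02],"yaw":0,"claw":0.043},{"linear":[0,0,-0.04],"yaw":0,"claw":0.043},{"linear":[0.01,0,-0.05],"yaw":0,"claw":0.02},{"linear":[0.02,0,-0.05],"yaw":0,"claw":0},{"linear":[0.022,0,-0.05],"yaw":0,"claw":0}]'; python3 -c "
from h import *
go(605.9-.1,194.8+25,56,84)"
```

```text
time: 23.82
tcp_pos: [604.7, 193.7, 39.3]
ee_rot: [-0.001, 0.741, 0.671, -0.002]
force: [0.8, -0.3, 0.7]
finger_gap: 0.501
finger_force: 0.0
time: 24.23
tcp_pos: [608.2, 218.9, 91.3]
ee_rot: [-0.0, 0.74, 0.672, 0.001]
force: [-0.7, 0.7, -0.9]
finger_gap: 0.085
finger_force: 0.0
now t24.23 [608.2 218.9  91.3] psi 84.5 F [-0.7  0.7 -0.9] gap 0.085 ff 0.0
lin [ 0.0006 -0.0025  0.0353] yaw 0.5
```

```bash
python3 -m handwheel '[{"linear":[0,0,0.01],"yaw":0,"claw":0},{"linear":[0,0,0.02],"yaw":0,"claw":0},{"linear":[0,0,0.028],"yaw":0,"claw":0},{"linear":[0,0,0.032],"yaw":0,"claw":0},{"linear":[0,0,0.034],"yaw":0,"claw":0}]';python3 -m handwheel '[{"linear":[0,0,0.001],"yaw":0,"claw":0},{"linear":[0,0,0.002],"yaw":0,"claw":0},{"linear":[0,0,0.003],"yaw":0,"claw":0},{"linear":[0,0,0.004],"yaw":0,"claw":0},{"linear":[0,0,0.004],"yaw":0,"claw":0}]'
```

```text
time: 24.65
tcp_pos: [607.2, 215.5, 54.2]
ee_rot: [-0.0, 0.741, 0.671, -0.001]
force: [-0.2, -0.9, -0.3]
finger_gap: -0.001
finger_force: 0.0
time: 25.07
tcp_pos: [608.5, 216.4, 53.1]
ee_rot: [0.0, 0.741, 0.671, 0.001]
force: [-1.4, -0.2, 3.0]
finger_gap: -0.005
finger_force: 1.8
```

```bash
python3 -m handwheel '[{"linear":[0,0,0.002],"yaw":0,"claw":0},{"linear":[0,0,0.003],"yaw":0,"claw":0},{"linear":[0,0,0.003],"yaw":0,"claw":0},{"linear":[0,0,0.003],"yaw":0,"claw":0},{"linear":[0,0,0.003],"yaw":0,"claw":0}]';python3 -m handwheel '[{"linear":[0,0,-0.012],"yaw":0,"claw":0},{"linear":[-0.015,0,-0.012],"yaw":0,"claw":0},{"linear":[-0.04,0,-0.012],"yaw":0,"claw":0},{"linear":[-0.05,0,-0.01],"yaw":0,"claw":0},{"linear":[-0.05,0,-0.005],"yaw":0,"claw":0}]';python3 -m handwheel '[{"linear":[0,0,0.002],"yaw":0,"claw":0},{"linear":[0,0,0.004],"yaw":0,"claw":0},{"linear":[0,0,0.005],"yaw":0,"claw":0},{"linear":[0,0,0.006],"yaw":0,"claw":0},{"linear":[0,0,0.006],"yaw":0,"claw":0}]'
```

```text
time: 25.48
tcp_pos: [609.8, 216.3, 52.8]
ee_rot: [0.001, 0.741, 0.671, 0.002]
force: [-4.2, -3.2, 26.2]
finger_gap: -0.001
finger_force: 13.2
time: 25.9
tcp_pos: [603.5, 161.9, 54.4]
ee_rot: [0.001, 0.743, 0.67, -0.001]
force: [0.8, -1.1, -0.3]
finger_gap: -0.004
finger_force: 0.0
time: 26.32
tcp_pos: [605.1, 163.1, 52.5]
ee_rot: [0.003, 0.742, 0.67, 0.0]
force: [-8.7, -17.3, 49.7]
finger_gap: 0.001
finger_force: 24.9
```

```bash
python3 -m handwheel '[{"linear":[0,0,-0.03],"yaw":0,"claw":0},{"linear":[0,0,-0.07],"yaw":0,"claw":0.02},{"linear":[0,0,-0.11],"yaw":0,"claw":0.04},{"linear":[0,0,-0.15],"yaw":0,"claw":0.05},{"linear":[-0.02,0.02,-0.17],"yaw":0,"claw":0.05}]'
python3 - <<'E'
from h import *
t=cv2.imread('pics/top0.png');k=8
R=crop(t,372,212,60,30,k);g=R.max(2)
m=(g<150).astype(np.uint8)
cs,_=cv2.findContours(m,cv2.RETR_EXTERNAL,cv2.CHAIN_APPROX_NONE)
c=max(cs,key=lambda c:cv2.boundingRect(c)[2]);print(cv2.boundingRect(c),len(cs))
f=np.zeros_like(m);cv2.drawContours(f,[c],-1,1,-1)
ys,xs=np.nonzero(f);pw=np.array([onz('top',((x+.5)/k-.5+372,(y+.5)/k-.5+212),16)[:2] for x,y in zip(xs[::5],ys[::5])])
for lo in range(-395,-250,8):
    s=pw[(pw[:,1]>=lo)&(pw[:,1]<lo+8)]
    if len(s): print(lo+4,s[:,0].min().round(1),s[:,0].max().round(1),s[:,0].mean().round(1))
print(pw[:,1].min(),pw[:,1].max())
# cutout tongue in tray frame
C=np.array([565.05,202.3]);a=np.radians(-6);X=np.array([np.cos(a),np.sin(a)]);Y=np.array([-X[1],X[0]])
R=crop(t,190,185,85,35,k);m=(R.min(2)>140)
ys,xs=np.nonzero(m);pt=np.array([onz('top',((x+.5)/k-.5+190,(y+.5)/k-.5+185),28)[:2] for x,y in zip(xs[::5],ys[::5])])-C
L=np.c_[pt@X,pt@Y]
for lo in range(-80,80,10):
    s=L[(L[:,1]>=lo)&(L[:,1]<lo+10)&(L[:,0]<10)]
    if len(s): print('cut z28',lo+5,s[:,0].min().round(1),s[:,0].max().round(1))
E
```

```text
time: 26.73
tcp_pos: [619.6, 152.5, 223.5]
ee_rot: [-0.001, 0.738, 0.675, 0.003]
force: [1.6, 2.5, -0.5]
finger_gap: 0.562
finger_force: 0.0
(79, 92, 266, 58) 4
-367 422.9 428.3 425.8
-359 421.1 428.0 424.4
-351 421.5 429.1 425.7
-343 423.7 429.1 426.0
-335 424.2 428.3 425.8
-327 424.1 429.6 426.9
-319 425.7 431.7 428.8
-311 427.6 432.2 429.9
-303 427.6 436.4 432.1
-295 431.4 438.9 434.5
-287 432.7 441.1 437.3
-279 435.2 443.6 440.1
-271 438.5 444.8 442.4
-263 441.4 445.4 443.4
-364.62661535654155 -263.52460544738614Traceback (most recent call last):
  File "<stdin>", line 16, in <module>
  File "h.py", line 10, in onz
    o,d=ray(n,uv);return o+d*(z-o[2])/d[2]
        ~~~^^^^^^
  File "h.py", line 7, in ray
    c=camera_params(n);E=c['extrinsics'];d=np.linalg.inv(c['K'])@[uv[0],uv[1],1]
ValueError: time passes only in moves, steps and waits
```

Run:
```python
from h import *
from scipy.ndimage import map_coordinates
t=cv2.imread('pics/top0.png').astype(float).mean(2)
ys=np.arange(-398,-350,2.)
for x in(418,422,426,430):
    uv=proj('top',[[x,y,18] for y in ys]);print(x,map_coordinates(t,[uv[:,1],uv[:,0]],order=1).round().astype(int))
print(ys.astype(int))
xs=np.arange(404,446,2.)
for y in(-382,-375,-368):
    uv=proj('top',[[x,y,18] for x in xs]);print(y,map_coordinates(t,[uv[:,1],uv[:,0]],order=1).round().astype(int))
print(xs.astype(int))
go(424.5,-375,200,90)
t=grab_frame('top')[:,:,::-1];cv2.imwrite('pics/t12.png',t)
```

```text
418 [212 212 212 211 209 192 169 141 156 176 200 207 211 211 207 196 169 165
 175 200 211 212 212 213]
422 [213 214 215 215 213 198 174 148 159 180 207 207 204 196 201 197 176 160
 150 152 139 124 122 137]
426 [211 213 215 215 211 200 177 156 161 180 201 191 171 148 162 167 162 143
 135 143 142 135 121 114]
430 [214 215 215 208 199 189 170 156 151 175 199 208 208 203 203 191 172 165
 172 191 193 190 181 174]
[-398 -396 -394 -392 -390 -388 -386 -384 -382 -380 -378 -376 -374 -372
 -370 -368 -366 -364 -362 -360 -358 -356 -354 -352]
-382 [213 216 217 211 192 140 138 156 158 159 160 161 158 151 154 169 202 211
 214 215 216]
-375 [214 216 216 208 190 146 161 210 215 207 187 184 190 210 215 216 215 210
 206 208 209]
-368 [203 212 214 209 196 150 153 196 202 197 180 167 167 191 198 201 204 205
 204 200 200]
[404 406 408 410 412 414 416 418 420 422 424 426 428 430 432 434 436 438
 440 442 444]
now t26.73 [619.6 152.5 223.5] psi 84.9 F [ 1.6  2.5 -0.5] gap 0.562 ff 0.0
lin [-0.5429 -0.1471  0.0235] yaw -5.1
```

```bash
python3 -m handwheel '[{"linear":[-0.005,-0.001,-0.03],"yaw":-1,"claw":0.06},{"linear":[-0.03,-0.008,-0.06],"yaw":-2,"claw":0.06},{"linear":[-0.06,-0.016,-0.08],"yaw":-3,"claw":0.06},{"linear":[-0.095,-0.026,-0.08],"yaw":-4,"claw":0.06},{"linear":[-0.13,-0.035,-0.08],"yaw":-5,"claw":0.06}]';python3 -m handwheel '[{"linear":[-0.035,-0.013,0],"yaw":0,"claw":0.06},{"linear":[-0.07,-0.026,0],"yaw":0,"claw":0.06},{"linear":[-0.105,-0.039,0],"yaw":0,"claw":0.06},{"linear":[-0.14,-0.052,0],"yaw":0,"claw":0.06},{"linear":[-0.175,-0.065,0],"yaw":0,"claw":0.06}]'
python3 - <<'E'
from h import *
go(424.7,-375,120,90)
s=cv2.imread('pics/s7.png');R=s[268:292,316:340].mean(2).round().astype(int)
for i,r in enumerate(R): print(268+i,r)
for y in(-388,-361):
    print(y,proj('side',[[x,y,z] for x in(415,435) for z in(0,18)]).round(1).tolist())
E
```

```text
time: 27.2
tcp_pos: [573.6, 19.1, 299.1]
ee_rot: [0.0, 0.71, 0.704, 0.001]
force: [0.4, -0.6, -0.4]
finger_gap: 0.704
finger_force: 0.0
time: 27.62
tcp_pos: [506.1, -156.3, 297.8]
ee_rot: [-0.0, 0.711, 0.704, 0.0]
force: [0.2, -0.2, 0.0]
finger_gap: 0.705
finger_force: 0.0
now t27.62 [ 506.1 -156.3  297.8] psi 89.4 F [ 0.2 -0.2  0. ] gap 0.705 ff 0.0
lin [-0.2195 -0.0791  0.1778] yaw -0.6
268 [215 216 218 218 216 205  87 128 191 211 207 209 211 208 209 212 218 219
 213 213 219 218 213 214]
269 [217 211 212 214 213 199  85  92 143 208 207 212 217 217 215 216 219 220
 216 212 218 219 214 210]
270 [218 214 212 214 213 206 166  87 139 209 215 217 217 218 219 220 218 219
 217 212 214 216 211 206]
271 [220 219 217 218 218 216 204  86 119 187 216 220 217 213 216 217 213 213
 209 208 208 210 209 210]
272 [218 221 217 217 219 218 201  87  97 150 215 214 210 208 213 212 212 210
 208 206 208 210 212 215]
273 [213 216 211 211 216 216 197  85 102 149 195 209 209 212 215 216 218 216
 217 215 213 211 217 219]
274 [210 213 213 211 216 218 210 163 101 141 171 201 209 210 216 218 221 220
 218 220 219 
[... 1203 characters left out ...]
216 214 211 214 217
 213 210 212 213 214 214]
287 [217 216 217 217 216 218 219 218 216 214 215 212 211 213 211 209 212 214
 211 206 209 212 214 214]
288 [215 214 215 215 214 213 215 214 210 212 214 214 212 211 211 213 215 215
 213 213 214 216 217 217]
289 [213 211 212 213 211 209 212 212 210 212 215 215 216 215 215 217 217 217
 216 216 217 216 216 217]
290 [211 210 212 213 213 213 215 215 216 217 217 217 218 217 217 217 217 217
 217 215 217 218 216 211]
291 [213 213 216 217 217 217 217 218 217 218 218 217 218 218 217 217 216 218
 217 213 211 216 214 208]
-388 [[324.0, 285.6], [324.1, 280.5], [331.3, 284.0], [331.4, 279.0]]
-361 [[321.0, 278.7], [321.1, 273.7], [328.1, 277.2], [328.2, 272.2]]
```

```bash
python3 -m handwheel '[{"linear":[-0.035,-0.013,0.01],"yaw":0,"claw":0.06},{"linear":[-0.07,-0.026,0.03],"yaw":0,"claw":0.05},{"linear":[-0.105,-0.039,0.05],"yaw":0,"claw":0.045},{"linear":[-0.14,-0.052,0.07],"yaw":0,"claw":0.045},{"linear":[-0.175,-0.065,0.09],"yaw":0,"claw":0.045}]';python3 -m handwheel '[{"linear":[-0.02,-0.007,0.02],"yaw":0,"claw":0.045},{"linear":[-0.035,-0.012,0.04],"yaw":0,"claw":0.045},{"linear":[-0.041,-0.013,0.06],"yaw":0,"claw":0.045},{"linear":[-0.042,-0.013,0.08],"yaw":0,"claw":0.045},{"linear":[-0.042,-0.013,0.1],"yaw":0,"claw":0.045}]'
python3 - <<'E'
from h import *
go(425.3,-373.5,22,90)
E
```

```text
time: 28.03
tcp_pos: [440.2, -328.4, 208.3]
ee_rot: [0.0, 0.711, 0.704, 0.0]
force: [0.4, -0.1, -0.1]
finger_gap: 0.527
finger_force: 0.0
time: 28.45
tcp_pos: [427.3, -369.6, 107.9]
ee_rot: [-0.0, 0.711, 0.703, 0.0]
force: [1.0, 0.3, -0.6]
finger_gap: 0.526
finger_force: 0.0
now t28.45 [ 427.3 -369.6  107.9] psi 89.3 F [ 1.   0.3 -0.6] gap 0.526 ff 0.0
lin [-0.004  -0.0019  0.0859] yaw -0.7
```

```bash
python3 -m handwheel '[{"linear":[-0.002,-0.001,0.02],"yaw":-0.7,"claw":0.045},{"linear":[-0.0035,-0.002,0.045],"yaw":-0.7,"claw":0.045},{"linear":[-0.0035,-0.002,0.065],"yaw":-0.7,"claw":0.045},{"linear":[-0.0035,-0.002,0.075],"yaw":-0.7,"claw":0.045},{"linear":[-0.0035,-0.002,0.08],"yaw":-0.7,"claw":0.045}]';python3 -m handwheel '[{"linear":[0,0,0.002],"yaw":0,"claw":0.045},{"linear":[0,0,0.004],"yaw":0,"claw":0.045},{"linear":[0,0,0.006],"yaw":0,"claw":0.045},{"linear":[0,0,0.006],"yaw":0,"claw":0.045},{"linear":[0,0,0.006],"yaw":0,"claw":0.045}]'
python3 - <<'E'
from h import *
go(425.3,-373.5,22,90)
E
```

```text
time: 28.87
tcp_pos: [424.9, -371.7, 27.6]
ee_rot: [-0.001, 0.706, 0.708, 0.0]
force: [0.1, 0.3, 0.3]
finger_gap: 0.527
finger_force: 0.0
time: 29.28
tcp_pos: [425.3, -373.1, 24.3]
ee_rot: [0.001, 0.707, 0.707, 0.0]
force: [0.5, -0.0, 0.8]
finger_gap: 0.526
finger_force: 0.0
now t29.28 [ 425.3 -373.1   24.3] psi 90.1 F [ 0.5 -0.   0.8] gap 0.526 ff 0.0
lin [-0.0004  0.      0.0023] yaw 0.1
```

```bash
python3 -m handwheel '[{"linear":[0,0,0.002],"yaw":0,"claw":0.045},{"linear":[0,0,0.003],"yaw":0,"claw":0.035},{"linear":[0,0,0.003],"yaw":0,"claw":0.025},{"linear":[0,0,0.003],"yaw":0,"claw":0.015},{"linear":[0,0,0.003],"yaw":0,"claw":0.01}]';python3 -m handwheel '[{"linear":[0,0,0],"yaw":0,"claw":0.01},{"linear":[0,0,0],"yaw":0,"claw":0.01},{"linear":[0,0,0],"yaw":0,"claw":0.01},{"linear":[0,0,0],"yaw":0,"claw":0.01},{"linear":[0,0,0],"yaw":0,"claw":0.01}]'
```

```text
time: 29.7
tcp_pos: [424.8, -372.9, 20.9]
ee_rot: [-0.0, 0.707, 0.707, -0.0]
force: [-1.3, 0.6, 4.0]
finger_gap: 0.217
finger_force: 58.8
time: 30.12
tcp_pos: [424.8, -372.9, 20.8]
ee_rot: [0.0, 0.707, 0.707, -0.0]
force: [-1.4, 0.4, 5.9]
finger_gap: 0.215
finger_force: 59.0
```

```bash
python3 -m handwheel '[{"linear":[0,0,-0.01],"yaw":0,"claw":0.01},{"linear":[0,0,-0.04],"yaw":0,"claw":0.01},{"linear":[0,0,-0.075],"yaw":0,"claw":0.01},{"linear":[0,0,-0.11],"yaw":0,"claw":0.01},{"linear":[0,0,-0.145],"yaw":0,"claw":0.01}]';python3 -m handwheel '[{"linear":[0,0,-0.035],"yaw":1,"claw":0.01},{"linear":[0,0,-0.07],"yaw":2,"claw":0.01},{"linear":[0.005,0.001,-0.1],"yaw":3,"claw":0.01},{"linear":[0.02,0.004,-0.125],"yaw":4,"claw":0.01},{"linear":[0.04,0.008,-0.135],"yaw":6,"claw":0.01}]';python3 -m handwheel '[{"linear":[0.035,0.005,0],"yaw":0,"claw":0.01},{"linear":[0.07,0.011,0],"yaw":0,"claw":0.01},{"linear":[0.105,0.017,0],"yaw":0,"claw":0.01},{"linear":[0.14,0.023,0],"yaw":0,"claw":0.01},{"linear":[0.175,0.03,0],"yaw":0,"claw":0.01}]'
python3 - <<'E'
from h import *
go(518.5,150.1,100,84)
E
```

```text
time: 30.53
tcp_pos: [424.7, -372.4, 167.6]
ee_rot: [-0.0, 0.707, 0.708, 0.0]
force: [0.6, -0.5, -0.6]
finger_gap: 0.215
finger_force: 58.8
time: 30.95
tcp_pos: [433.3, -334.1, 304.8]
ee_rot: [0.003, 0.744, 0.668, 0.0]
force: [0.9, 0.3, -0.6]
finger_gap: 0.215
finger_force: 58.8
time: 31.37
tcp_pos: [480.5, -160.1, 301.3]
ee_rot: [0.0, 0.743, 0.669, 0.0]
force: [1.0, -0.4, -1.1]
finger_gap: 0.214
finger_force: 58.8
now t31.37 [ 480.5 -160.1  301.3] psi 84.1 F [ 1.  -0.4 -1.1] gap 0.214 ff 58.8
lin [0.3124 0.0056 0.2013] yaw 0.1
```

```bash
python3 -m handwheel '[{"linear":[0.035,0,0],"yaw":0,"claw":0.01},{"linear":[0.07,0.001,0],"yaw":0,"claw":0.01},{"linear":[0.105,0.002,0],"yaw":0,"claw":0.01},{"linear":[0.14,0.003,0],"yaw":0,"claw":0.01},{"linear":[0.175,0.003,0],"yaw":0,"claw":0.01}]';python3 -m handwheel '[{"linear":[0.035,0,0],"yaw":0,"claw":0.01},{"linear":[0.07,0.001,0],"yaw":0,"claw":0.01},{"linear":[0.1,0.002,0],"yaw":0,"claw":0.01},{"linear":[0.125,0.002,0.005],"yaw":0,"claw":0.01},{"linear":[0.134,0.002,0.02],"yaw":0,"claw":0.01}]';python3 -m handwheel '[{"linear":[0.001,0,0.035],"yaw":0,"claw":0.01},{"linear":[0.001,0,0.07],"yaw":0,"claw":0.01},{"linear":[0.001,0,0.105],"yaw":0,"claw":0.01},{"linear":[0.001,0,0.14],"yaw":0,"claw":0.01},{"linear":[0.001,0,0.165],"yaw":0,"claw":0.01}]';python3 -m handwheel '[{"linear":[0.0,0,0.02],"yaw":0,"claw":0.01},{"linear":[0.0,0,0.035],"yaw":0,"claw":0.01},{"linear":[0.0,0,0.045],"yaw":0,"claw":0.01},{"linear":[0,0,0.05],"yaw":0,"claw":0.01},{"linear":[0,0,0.05],"yaw":0,"claw":0.01}]'
python3 - <<'E'
from h import *
go(518.5,150.1,53,84)
t=grab_frame('top')[:,:,::-1];cv2.imwrite('pics/t13.png',t)
E
```

```text
time: 31.78
tcp_pos: [501.6, 13.6, 301.2]
ee_rot: [0.0, 0.743, 0.67, 0.0]
force: [0.4, 0.3, 0.1]
finger_gap: 0.218
finger_force: 58.8
time: 32.2
tcp_pos: [518.1, 150.2, 282.7]
ee_rot: [-0.0, 0.741, 0.671, 0.003]
force: [-0.7, -0.2, -1.6]
finger_gap: 0.216
finger_force: 58.8
time: 32.62
tcp_pos: [516.7, 145.6, 113.5]
ee_rot: [-0.0, 0.743, 0.67, -0.001]
force: [0.6, 0.5, -1.5]
finger_gap: 0.214
finger_force: 58.8
time: 33.03
tcp_pos: [517.7, 145.9, 65.2]
ee_rot: [-0.0, 0.743, 0.67, -0.0]
force: [0.9, -0.2, 0.1]
finger_gap: 0.219
finger_force: 58.8
now t33.03 [517.7 145.9  65.2] psi 84.1 F [ 0.9 -0.2  0.1] gap 0.219 ff 58.8
lin [0.0043 0.0004 0.0122] yaw 0.1
```

```bash
python3 -m handwheel '[{"linear":[0.002,0.0003,0.003],"yaw":0,"claw":0.01},{"linear":[0.0042,0.0005,0.006],"yaw":0,"claw":0.01},{"linear":[0.0042,0.0005,0.009],"yaw":0,"claw":0.01},{"linear":[0.0042,0.0005,0.011],"yaw":0,"claw":0.01},{"linear":[0.0042,0.0005,0.012],"yaw":0,"claw":0.01}]';python3 -m handwheel '[{"linear":[0.0,0,0.001],"yaw":0,"claw":0.01},{"linear":[0.0,0,0.003],"yaw":0,"claw":0.01},{"linear":[0.0,0,0.004],"yaw":0,"claw":0.01},{"linear":[0,0,0.005],"yaw":0,"claw":0.01},{"linear":[0,0,0.006],"yaw":0,"claw":0.01}]'
python3 - <<'E'
from h import *
go(518.5,150.1,53,84);print(get_obs()['moment'].round(2))
E
```

```text
time: 33.5
tcp_pos: [518.8, 150.1, 53.5]
ee_rot: [0.0, 0.743, 0.67, -0.0]
force: [0.1, 0.2, -0.2]
finger_gap: 0.216
finger_force: 58.8
time: 33.92
tcp_pos: [518.9, 150.2, 48.1]
ee_rot: [0.0, 0.743, 0.67, 0.0]
force: [-4.1, -1.2, 20.6]
finger_gap: 0.217
finger_force: 61.5
now t33.92 [518.9 150.2  48.1] psi 84.1 F [-4.1 -1.2 20.6] gap 0.217 ff 61.5
lin [-0.0001 -0.0004 -0.0049] yaw 0.1
[-0.58  1.06 -0.05]
```

```bash
python3 -m handwheel '[{"linear":[0,0,-0.003],"yaw":0,"claw":0.01},{"linear":[0.001,0,-0.005],"yaw":0,"claw":0.01},{"linear":[0.0025,0,-0.005],"yaw":0,"claw":0.01},{"linear":[0.0025,0,-0.004],"yaw":0,"claw":0.01},{"linear":[0.0025,0,-0.003],"yaw":0,"claw":0.01}]';python3 -m handwheel '[{"linear":[0.0,0,0.001],"yaw":0,"claw":0.01},{"linear":[0.0,0,0.002],"yaw":0,"claw":0.01},{"linear":[0.0,0,0.003],"yaw":0,"claw":0.01},{"linear":[0,0,0.003],"yaw":0,"claw":0.01},{"linear":[0,0,0.003],"yaw":0,"claw":0.01}]'
python3 - <<'E'
from h import *
go(518.5,150.1,53,84);print(get_obs()['moment'].round(2))
E
```

```text
time: 34.33
tcp_pos: [519.1, 152.7, 50.5]
ee_rot: [-0.0, 0.743, 0.67, 0.0]
force: [0.4, 0.1, -0.5]
finger_gap: 0.215
finger_force: 58.9
time: 34.75
tcp_pos: [519.0, 152.5, 47.5]
ee_rot: [-0.0, 0.743, 0.669, -0.0]
force: [-0.1, -0.6, -0.5]
finger_gap: 0.213
finger_force: 58.9
now t34.75 [519.  152.5  47.5] psi 84.1 F [-0.1 -0.6 -0.5] gap 0.213 ff 58.9
lin [-0.0024 -0.0003 -0.0055] yaw 0.1
[-0.02  0.02 -0.01]
```

```bash
for i in 1 2; do python3 -m handwheel '[{"linear":[0.0,0,0.001],"yaw":0,"claw":0.01},{"linear":[0.0,0,0.002],"yaw":0,"claw":0.01},{"linear":[0.0,0,0.003],"yaw":0,"claw":0.01},{"linear":[0,0,0.004],"yaw":0,"claw":0.01},{"linear":[0,0,0.004],"yaw":0,"claw":0.01}]'; python3 -c "
from h import *
print(get_obs()['moment'].round(2))"; done
```

```text
time: 35.17
tcp_pos: [519.0, 152.5, 43.4]
ee_rot: [-0.0, 0.743, 0.67, -0.0]
force: [-0.0, 0.0, -1.5]
finger_gap: 0.216
finger_force: 58.9
[-0.05  0.01  0.  ]
time: 35.58
tcp_pos: [519.0, 152.5, 39.4]
ee_rot: [-0.0, 0.743, 0.67, -0.0]
force: [0.1, -0.4, -1.0]
finger_gap: 0.223
finger_force: 58.9
[0.05 0.02 0.01]
```

```bash
for i in 1 2; do python3 -m handwheel '[{"linear":[0.0,0,0.001],"yaw":0,"claw":0.01},{"linear":[0.0,0,0.002],"yaw":0,"claw":0.01},{"linear":[0.0,0,0.003],"yaw":0,"claw":0.01},{"linear":[0,0,0.004],"yaw":0,"claw":0.01},{"linear":[0,0,0.005],"yaw":0,"claw":0.01}]'; python3 -c "
from h import *
print(get_obs()['moment'].round(2))"; done;  python3 -m handwheel '[{"linear":[0.0,0,0.001],"yaw":0,"claw":0.01},{"linear":[0.0,0,0.002],"yaw":0,"claw":0.01},{"linear":[0.0,0,0.0025],"yaw":0,"claw":0.01},{"linear":[0,0,0.0025],"yaw":0,"claw":0.01},{"linear":[0,0,0.0025],"yaw":0,"claw":0.01}]'
```

```text
time: 36.0
tcp_pos: [519.1, 152.5, 34.5]
ee_rot: [-0.0, 0.743, 0.669, -0.0]
force: [0.2, -0.6, -1.0]
finger_gap: 0.22
finger_force: 58.9
[-0.05  0.06  0.  ]
time: 36.42
tcp_pos: [519.1, 152.6, 29.5]
ee_rot: [-0.0, 0.743, 0.67, 0.0]
force: [0.2, -0.1, -0.8]
finger_gap: 0.218
finger_force: 58.9
[-0.01 -0.01  0.04]
time: 36.83
tcp_pos: [519.1, 152.6, 27.1]
ee_rot: [-0.0, 0.743, 0.67, -0.0]
force: [-0.3, 0.3, 0.1]
finger_gap: 0.215
finger_force: 58.9
```

```bash
python3 -m handwheel '[{"linear":[0.0,0,0.001],"yaw":0,"claw":0.01},{"linear":[0.0,0,0.001],"yaw":0,"claw":0.01},{"linear":[0.0,0,0.001],"yaw":0,"claw":0.01},{"linear":[0,0,0.001],"yaw":0,"claw":0.01},{"linear":[0,0,0.001],"yaw":0,"claw":0.01}]';python3 -m handwheel '[{"linear":[0,0,0],"yaw":0,"claw":0.025},{"linear":[0,0,0],"yaw":0,"claw":0.03},{"linear":[0,0,0],"yaw":0,"claw":0.035},{"linear":[0,0,0],"yaw":0,"claw":0.035},{"linear":[0,0,-0.01],"yaw":0,"claw":0.035}]';python3 -m handwheel '[{"linear":[0,0,-0.02],"yaw":0,"claw":0.035},{"linear":[0,0,-0.05],"yaw":0,"claw":0.04},{"linear":[0,0,-0.09],"yaw":0,"claw":0.05},{"linear":[0,0,-0.13],"yaw":0,"claw":0.05},{"linear":[0,0,-0.17],"yaw":0,"claw":0.05}]';python3 -m handwheel '[{"linear":[0,0,-0.04],"yaw":0,"claw":0.05},{"linear":[-0.03,0,-0.08],"yaw":0,"claw":0.05},{"linear":[-0.07,0,-0.1],"yaw":0,"claw":0.05},{"linear":[-0.11,0,-0.1],"yaw":0,"claw":0.05},{"linear":[-0.15,0,-0.1],"yaw":0,"claw":0.05}]'
```

```text
time: 37.25
tcp_pos: [519.2, 152.5, 26.8]
ee_rot: [0.0, 0.743, 0.669, 0.0]
force: [-2.9, -1.5, 9.6]
finger_gap: 0.217
finger_force: 60.2
time: 37.67
tcp_pos: [518.2, 152.3, 35.0]
ee_rot: [-0.001, 0.743, 0.67, -0.001]
force: [-0.6, -0.4, -0.2]
finger_gap: 0.414
finger_force: 0.0
time: 38.08
tcp_pos: [518.4, 152.5, 208.6]
ee_rot: [-0.0, 0.743, 0.67, -0.0]
force: [1.6, 0.2, -0.4]
finger_gap: 0.586
finger_force: 0.0
time: 38.5
tcp_pos: [504.3, 8.8, 308.9]
ee_rot: [0.001, 0.742, 0.67, 0.002]
force: [1.3, -0.2, -0.2]
finger_gap: 0.584
finger_force: 0.0
```

```bash
for i in 1 2; do python3 -m handwheel '[{"linear":[-0.035,0,0],"yaw":0,"claw":0.05},{"linear":[-0.07,0,0],"yaw":0,"claw":0.05},{"linear":[-0.1,0,0],"yaw":0,"claw":0.05},{"linear":[-0.13,0,0],"yaw":0,"claw":0.05},{"linear":[-0.15,0,0],"yaw":0,"claw":0.05}]' | head -2; done
python3 - <<'E'
from h import *
t=grab_frame('top')[:,:,::-1].copy();s=grab_frame('side')[:,:,::-1].copy();cv2.imwrite('pics/t14.png',t);cv2.imwrite('pics/s14.png',s)
R=t[156:224,198:268].min(2)
for r in R[::1]: print(''.join(' .:-=+*#%@'[min(9,v//26)] for v in r))
C=np.array([566.3,202.9]);a=np.radians(-6);X=np.array([np.cos(a),np.sin(a)]);Y=np.array([-X[1],X[0]])
L=lambda x,y,z:[*(C+x*X+y*Y),z]
print('handle foot/shoulder/head top',(proj('top',[L(40,-68,34),L(40,62,34),L(40,77,29)])-[198,156]).round(1).tolist())
print('blade heel corners/tip',(proj('top',[L(-52,-71,24),L(-32,-71,24),L(-32,-45,24),L(-52,-45,24),L(-20,62,21)])-[198,156]).round(1).tolist())
E
```

```text
time: 38.92
tcp_pos: [487.5, -142.9, 306.7]
time: 39.33
tcp_pos: [471.8, -292.0, 306.5]
----=----------------==------------------------=----------===---------
-----------------------------------------------=---------====---------
--------------------------------------------------------====----------
----------:::-------------------------------------------===-----------
---------::::::::::::::::--------------------------------=------------
---------:::::::::::::::::::::::::::----------------------------------
---------:::::::::::::::::::::::::::::::::::::::----------------------
---------:::::::::::::::::::::::::.::::::::::::::::::-----------------
---------:::::::::::::::::::::::::..........:::::::::::::::::--:------
---------:::::::::::::::::::::::::-==--==--::::::::::::-:::----::-=---
--------::::::::::::::::::::::::::+#####%#*=-::::::::::--:-----::-----
--------::::::::::::::::-:::::::::*%%%%%%%%*-:::::::::-:------:::----=
--------::::::::::::::-+++=-:::::-*%%%%%%%%#-:::::::::---:----::----==
--------::::::::::::::+****+-::::-*%%%%%%%%*-::::---:::-------::----==
--------:::..:::--
[... 3281 characters left out ...]
....:::::::::-:---------::-=---------
-------------------:::-::::--=-:::::::::::.......::::::::::-----------
-------------------------------::::::--==--::::::::::......:----------
-------------------------------------------::::::----:::::::----------
-------------------------------------------------------:::::----------
---------------------------------------==-----------------------------
----------------------------------------------------------------------
----------------------------------------------------------------------
handle foot/shoulder/head top [[55.4, 20.4], [14.1, 17.1], [9.8, 17.1]]
blade heel corners/tip [[53.6, 49.8], [54.3, 43.6], [46.0, 42.9], [45.2, 49.2], [12.7, 36.6]]
```

```bash
python3 -c "
from bench import *
o=get_obs();print(o['time'],abs(o['joint_velocities']).max());print(hand_in())"
```

```text
39.4333 0.05441761763889241
the job is handed in; nothing more can be done
None
```

The job is handed in at 39.4 s: I parked the handle on the rest, took it again from the side and pressed it home in its cut-out, where fingertip presses near each end met it level at its home height. The curved blade is in its cut-out, lowered until it met the floor. The one blemish is that the closed fingertips reached about 50 N on the second press, which breaks the 40 N limit if they count as the gripper's body; the last check was by pixel values only, as I had used my ten pictures.

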